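# Stand the dryer's lint screen up in its drying rack

### The job

Stand the blue lint screen up in its drying rack: on its thin foot edge, square against the stop bar and leaning over on the wire backrest; then swing the yellow keeper fully across behind it. The screen bends easily, so handle it gently with only a light touch (never more than 15 N from the robot) and do not let it fall over, and leave everything else on the counter where it is.

Things in the scene. Friction and masses are not known exactly. Their poses are not given: they have to be found in the camera images.
- screen: Loose dryer lint screen, 110 to 220 g: blue frame 140 (x) x 130 (y) x 12 mm thick (z 0 to 12), grey mesh. Origin: centre of its underside; +x to the thin foot edge (at +70 mm), -x to the raised end (-70 mm). A handle under it props it at a slope of 0.41 rad, foot down, raised end's underside 55 mm up. Its foot starts 15 to 60 mm from the rack, facing it.
- screen_foot (a point): middle of the screen's thin foot edge (12 mm thick, 130 mm wide), half way through the thickness; it ends up lowest. When the screen is tipped up against the stop bar its underside corner moves back out by about 12 mm.
- screen_end (a point): middle of the raised end edge, half way through the thickness. Fingers tilted about 45 degrees fit under this end, which hangs 40 mm out past the handle. The handle is a white plate 12 mm thick, 70 mm wide, reaching 38 mm down from the underside at x = -30 to -18 mm; pushed low on its outer side, the screen slides toward the rack. Tipped past upright, the screen leans over on the backrest.
- rack: Steel drying rack, fixed. Origin: at counter height, middle of the front face of its stop bar (16 mm tall, 150 mm long along y); +x points away from the screen, z up. Bare counter in front (x < 0), except a 6 mm high plate strip along y = -152 to -118 mm that carries the keeper. Behind the bar, a 6 mm plate and wire props reach to x = 97 mm.
- rack_top (a point): middle of the backrest's top crossbar (8 mm wire, 90 mm long along y), 30 mm behind the stop bar's face and 95 mm above the counter. A screen leaning on it is about 18 degrees past vertical (it tips over toward it by itself from about 9 degrees on), its top about 135 mm up, its handle sticking out backward 80 to 110 mm above the counter.
- keeper (a joint): angle (rad) of the rack's keeper, a yellow bar 14 mm tall, 12 mm thick, on an upright hinge. At 0 it points along the rack's -x (open, beside the screen's way); it grows as it swings toward the rack's +y; at 1.57 (end stop) it lies parallel to the stop bar, behind a standing screen's foot with some 20 mm to spare. Needs 0.03 N m and stays where it is left.
- keeper_hinge (a point): keeper's hinge axis, at x = -45, y = -135 mm in the rack's frame, at the bar's underside (8 mm up)
- keeper_knob (a point): centre of the top of the keeper's upright black knob: 16 mm across, from 22 to 64 mm above the counter, 125 mm from the hinge
- detergent: blue detergent bottle, 72 mm across, 210 mm tall, behind the rack's backrest; bystander, to be left where it is
- softener: green bottle, 64 mm across, 170 mm tall, behind the rack's backrest; bystander, to be left where it is
- scoop_cup: small white cup, 68 mm across, 60 mm tall, beyond the rack, on the robot's side; bystander, to be left where it is
- sheet_box: orange box, 110 x 160 x 60 mm high; bystander, to be left where it is
- brush: brush lying on the counter, origin at its underside; bystander, to be left where it is
- jar: glass jar with wooden cap, 70 mm across, 100 mm tall; bystander, to be left where it is
There are look-alikes about, which are no part of the job. What is meant by the screen is not red or turquoise, and is the larger of those in its own colour.

How it is judged:
By the outcome, as a careful person would: the job done as asked, in the order asked, and still so for the second after the job is handed in, with the robot touching nothing.
It also fails if it takes over 72 s, if anything falls off the work surface, if the arm or the gripper's body presses on something with over 40 N, if the wrist force passes 120 N, or if a joint passes its speed limit or range.

### The arm

A 7-joint arm with a two-finger parallel gripper is mounted at the origin on the work surface. World frame = base frame: x ahead of the robot, y to its left, z up, the work surface at z = 0. Lengths are in m, angles in rad, forces in N, time in s.
With the tool pointing down it reaches from about 0.425 to 0.95 m from the base axis. Payload 4.7 kg.
Tool frame: the origin (TCP) lies at the very end of the fingers, on their centre line; the grasp point (between the pads) lies arm.pinch_z behind it (arm.pinch_z is the distance from the TCP to the grasp point, in m); z points along the fingers, y is the direction in which the jaws open and shut (so a half turn about z gives the same grasp; the last joint's range is limited). The gripper opens to 87 mm and grips with 3 to 60 N. Pads are 19 mm wide; open, the fingers measure 117 mm over their backs; the gripper's body (75 mm by 190 mm) begins 51 mm behind the grasp point.
Start: joints at [-1.324, 0.469, -0.049, 1.532, 0.024, 1.141, -0.082], TCP at [0.184, 0.65, 0.223] pointing down, gripper open.
Joint ranges: [-2.59, 2.59], [-0.33, 1.99], [-1.39, 1.29], [0.1, 2.45], [-1.04, 4.18], [0.21, 1.99], [-2.66, 2.66]. Speed limits (rad/s): [2.57, 2.57, 3.14, 3.14, 3.14, 3.14, 3.14].

### API

Orientations are given as a unit quaternion [x, y, z, w].
In Python, from bench import arm, cams gives the robot as it stands.
- The arm moves only by the tool move_arm, never from a script. Its argument "moves" is a list of rows, each a list of 7 numbers: the shift along the tool's x, y, z in mm, then the turn, a rotation vector about the tool's x, y, z in rad, then the opening, from 0 (shut) to 1 (fully open). In form: [[tx, ty, tz, ax, ay, az, gripper], ...]. A call has 1 to 20 rows; each row shifts and turns the commanded pose from where the row before left it, along the tool's axes as they then stand; what a row does not reach is not made up. A row lasts 1/10 s, in which the tool goes at most 50 mm and 8.59 degrees, less where a joint would pass 70% of its speed; a pose out of reach is approached as far as the arm can. A call is refused whole if a number of a shift passes 50 or a number of a turn 0.15, either way. A call with a gripper value outside its range is refused whole. The fingers move at their own pace and stop on an object; "grip_force" is the grip in N (left out, the last holds). Time passes only in rows, so rows that do not move let the fingers close. It gives the time, the measured TCP pose, the force and the opening at its end, in the units of the state.
- arm.get_state(): the state, without advancing time (a new reading comes with each control period).
- cams.camera(name): name is "scene" or "top" or "wrist"; returns a dict with "pixels" (420x560x3 uint8, blue, green, red), "z_map" (420x560 float32, m along the optical axis (not along the pixel's ray), 0 where there is no reading), "camera_matrix" (3x3 intrinsics, pixels), "origin" and "orientation" of the camera in the world; the wrist camera has in their place "hand_eye" (4x4, takes a point from camera to tool coordinates, whose origin is the TCP and whose axes are the flange's). Camera axes: x right, y up, looking along -z (the intrinsics and any distortion apply to the point x, -y, -z); pixel columns grow to the right and rows downward; lengths in m; the calibration is good to about 2 mm. A picture is of the moment at which its call begins: read the wrist's pose just before it.
- arm.finish_job(): hands the job in, once; it reports no verdict.
The state is a dict: "t": time; "joint_positions": joint angles; "joint_velocities": joint speeds; "joint_efforts": joint torques, N m; "eef_pos": TCP position; "tcp_rot": TCP orientation; "force": force on the tool from outside, world axes, zero at the start; "torque": the same for the moment, N m; "finger_gap": opening from 0.0 (shut) to 1.0 (fully open).
Only numpy, scipy, OpenCV 4.12 (cv2) and the standard library are available. Lean on these libraries where they do the work, as an engineer would, in place of code of your own. Each camera call takes 0.05 s, during which the arm holds its last target.

## Working session

There is one attempt and no reset: what is moved stays moved. The work goes in short steps, Python scripts to look and compute and a tool call to move; the robot and the scene stay as the last step left them, time stands still between calls to the robot, and variables do not carry over. Pictures are saved under pics/ and viewed, and the job is handed in when it is done.

Besides the shell and the picture viewer there is one more tool, called after "Request:" by a JSON object that holds its "op" and its "data", one argument or row to a line. move_arm: Moves the arm, as the interface text tells. Its arguments: {"type":"object","properties":{"moves":{"type":"array"},"grip_force":{"type":"number"}},"required":["moves"]}

```bash
ls; mkdir -p pics; cat > h.py <<'E'
import numpy as np, cv2
from scipy.spatial.transform import Rotation as R
from bench import arm, cams
def grab(n):
    s=arm.get_state(); c=cams.camera(n)
    if n=='wrist':
        T=np.eye(4);T[:3,:3]=R.from_quat(s['tcp_rot']).as_matrix();T[:3,3]=s['eef_pos']
        M=T@np.array(c['hand_eye'])
    else:
        M=np.eye(4);o=np.array(c['orientation'])
        M[:3,:3]=R.from_quat(o).as_matrix() if o.size==4 else o
        M[:3,3]=c['origin']
    return c,M
def cloud(c,M):
    z=c['z_map'];K=np.array(c['camera_matrix']);h,w=z.shape
    u,v=np.meshgrid(np.arange(w),np.arange(h))
    P=np.stack([(u-K[0,2])/K[0,0]*z,-(v-K[1,2])/K[1,1]*z,-z],-1)
    return P@M[:3,:3].T+M[:3,3]
E
python3 - <<'E'
from h import *
for n in ['scene','top','wrist']:
    c,M=grab(n); cv2.imwrite(f'pics/{n}0.png',c['pixels']); np.savez(f'{n}0.npz',pix=c['pixels'],P=cloud(c,M),z=c['z_map'])
    print(n,M.round(3).tolist(),np.array(c['camera_matrix']).round(1).tolist(),[k for k in c])
print(arm.get_state(),arm.pinch_z)
E
```

```text
pics
scene [[0.034, -0.747, 0.664, 1.161], [0.999, 0.021, -0.027, 0.015], [0.007, 0.665, 0.747, 0.923], [0.0, 0.0, 0.0, 1.0]] [[395.0, 0.0, 278.1], [0.0, 395.0, 207.3], [0.0, 0.0, 1.0]] ['pixels', 'z_map', 'camera_matrix', 'origin', 'orientation']
top [[0.072, 0.977, -0.2, 0.229], [-0.997, 0.07, -0.019, 0.03], [-0.005, 0.201, 0.98, 1.145], [0.0, 0.0, 0.0, 1.0]] [[452.1, 0.0, 275.5], [0.0, 452.1, 205.5], [0.0, 0.0, 1.0]] ['pixels', 'z_map', 'camera_matrix', 'origin', 'orientation']
wrist [[0.272, -0.93, -0.247, 0.116], [0.962, 0.262, 0.073, 0.668], [-0.003, -0.257, 0.966, 0.383], [0.0, 0.0, 0.0, 1.0]] [[377.4, 0.0, 274.7], [0.0, 377.4, 206.2], [0.0, 0.0, 1.0]] ['pixels', 'z_map', 'camera_matrix', 'hand_eye']
{'t': 0.15, 'joint_positions': array([-1.32385417,  0.46923997, -0.04863532,  1.53338403,  0.02411998,
        1.14100583, -0.08229669]), 'joint_velocities': array([-0.00038322, -0.00193646,  0.00118843, -0.00388835, -0.00102489,
       -0.00159241,  0.00150963]), 'joint_efforts': array([ 6.94523787e-04, -5.08426845e+01, -8.09213868e-02, -2.36417234e+01,
       -6.13235123e-02,  3.56467953e-02,  1.23117429e-04]), 'eef_pos': array([0.18368444, 0.64906536, 0.2217666 ]), 'tcp_rot': array([ 1.37448290e-01,  9.90508678e-01, -7.21248835e-04, -7.77043134e-05]), 'force': array([ 0.06445067, -0.40591112,  0.078131  ]), 'torque': array([-0.00751193, -0.01326853, -0.03002537]), 'finger_gap': 0.9965854333361317} 0.0187
```

View pics/scene0.png

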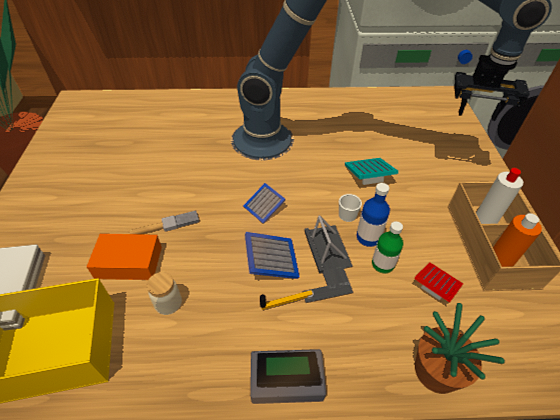

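View pics/top0.png

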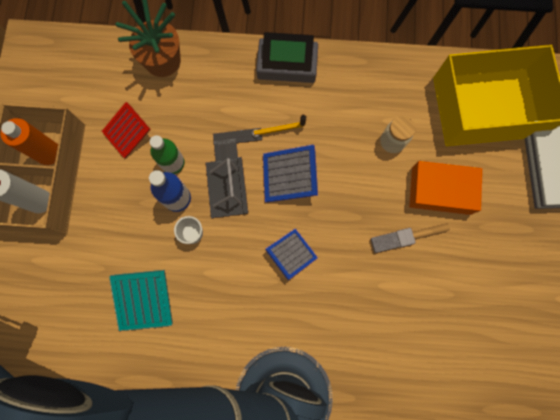

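View pics/wrist0.png

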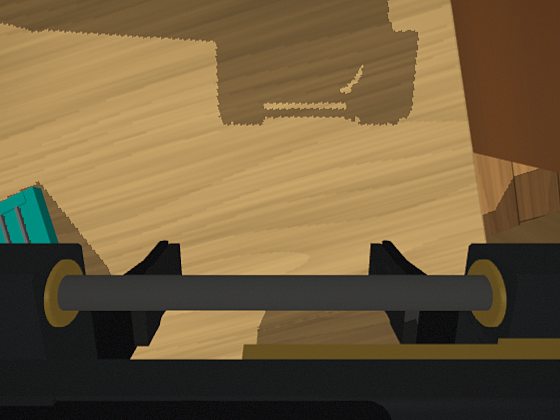

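The target is the larger blue screen: scene (272,255), top (290,174). The rack is at scene (327,248), the keeper at scene (288,299), and the smaller blue decoy at (264,203). Next I measure.

```bash
cat > meas.py <<'E'
from h import *
def run(tag):
  for n,box in [('scene',(230,220,312,290)),('top',(255,140,325,208))]:
    d=np.load(f'{n}{tag}.npz');P=d['P'];pix=d['pix']
    hsv=cv2.cvtColor(pix,cv2.COLOR_BGR2HSV)
    m=cv2.inRange(hsv,(105,90,40),(130,255,255))
    mm=np.zeros_like(m);x0,y0,x1,y1=box;mm[y0:y1,x0:x1]=m[y0:y1,x0:x1]
    cs,_=cv2.findContours(mm,cv2.RETR_EXTERNAL,cv2.CHAIN_APPROX_NONE);c=max(cs,key=cv2.contourArea)
    f=np.zeros_like(m);cv2.drawContours(f,[c],-1,255,-1);f=cv2.erode(f,np.ones((3,3)))
    Q=P[(f>0)&(m>0)]
    q0=Q.mean(0);U,S,V=np.linalg.svd(Q-q0);nrm=V[2]*np.sign(V[2][2])
    r=(Q-q0)@nrm; Q=Q[abs(r)<.006];q0=Q.mean(0);U,S,V=np.linalg.svd(Q-q0);nrm=V[2]*np.sign(V[2][2])
    print(n,'screen centre',q0.round(4),'normal',nrm.round(3),'slope',np.arccos(nrm[2]).round(3),'dir',np.arctan2(nrm[1],nrm[0]).round(3))
    # frame quad: corners via minAreaRect in the plane
    e1=np.array([nrm[0],nrm[1],0]);e1/=np.linalg.norm(e1);ez=np.cross(nrm,[0,0,1]);
    dwn=e1-(e1@nrm)*nrm;dwn/=np.linalg.norm(dwn);lat=np.cross(nrm,dwn)
    uv=np.c_[(Q-q0)@dwn,(Q-q0)@lat].astype(np.float32)
    rect=cv2.minAreaRect(uv);print(' rect',rect)
    cc=q0+rect[0][0]*dwn+rect[0][1]*lat;print(' rect centre',cc.round(4))
    for b in cv2.boxPoints(rect): print('   ',(q0+b[0]*dwn+b[1]*lat).round(4))
    y=cv2.inRange(hsv,(20,150,80),(32,255,255));x=np.zeros_like(y)
    if n=='scene': x[280:315,250:330]=y[280:315,250:330]
    else: x[110:140,240:310]=y[110:140,240:310]
    K=P[x>0];K=K[(K[:,2]>.01)&(K[:,2]<.035)];print(' keeper n',len(K),K.mean(0).round(4) if len(K) else 0)
    if len(K)>5:
      k2=K[:,:2];a,b,V=np.linalg.svd(k2-k2.mean(0));t=(k2-k2.mean(0))@V[0];print('  dir',V[0].round(3),'ends',(k2.mean(0)+t.min()*V[0]).round(4),(k2.mean(0)+t.max()*V[0]).round(4),'z',np.percentile(K[:,2],[5,50,95]).round(4))
if __name__=='__main__':
  import sys;run(sys.argv[1])
E
python3 meas.py 0
python3 - <<'E'
from h import *
for n,b in [('scene',(300,205,360,305)),('top',(200,120,265,225))]:
    d=np.load(f'{n}0.npz');P=d['P'];x0,y0,x1,y1=b
    cv2.imwrite(f'pics/{n}0crop.png',cv2.resize(d['pix'][y0-10:y1+5,x0-60:x1+60],None,fx=4,fy=4,interpolation=cv2.INTER_CUBIC)[:600,:800])
    Q=P[y0:y1,x0:x1].reshape(-1,3)
    for lo,hi in [(.003,.010),(.012,.02),(.085,.105)]:
        k=Q[(Q[:,2]>lo)&(Q[:,2]<hi)]
        k=k[(abs(k[:,0]-np.median(k[:,0]))<.2)]
        if len(k)<5: continue
        print(n,lo,len(k),cv2.minAreaRect(k[:,:2].astype(np.float32)), k.mean(0).round(4), k[:,:2].min(0).round(3),k[:,:2].max(0).round(3))
E
```

```text
scene screen centre [0.5613 0.0282 0.0377] normal [-0.165  0.442  0.881] slope 0.492 dir 1.928
 rect ((-0.00341188907623291, 0.005192745476961136), (0.029634123668074608, 0.16208268702030182), 49.135677337646484)
 rect centre [0.5575 0.0235 0.0393]
    [ 0.5402 -0.0497  0.0728]
    [0.6018 0.0886 0.015 ]
    [0.5748 0.0968 0.0058]
    [ 0.5132 -0.0415  0.0637]
 keeper n 273 [0.6708 0.0607 0.0194]
  dir [-0.278  0.961] ends [ 0.6895 -0.0038] [0.6524 0.1245] z [0.0129 0.0201 0.0233]
top screen centre [0.5358 0.0177 0.0411] normal [0.097 0.492 0.865] slope 0.526 dir 1.376
 rect ((0.005452189594507217, 0.003972768783569336), (0.16493959724903107, 0.01906701922416687), 48.312744140625)
 rect centre [0.5328 0.0231 0.0384]
    [ 0.5766 -0.0402  0.0695]
    [ 0.5914 -0.0306  0.0623]
    [0.4889 0.0864 0.0073]
    [0.4741 0.0767 0.0144]
 keeper n 223 [0.6656 0.0625 0.0213]
  dir [ 0.254 -0.967] ends [0.6499 0.1222] [0.6808 0.005 ] z [0.0169 0.0215 0.0252]
scene 0.003 1682 ((0.5258791446685791, 0.19034183025360107), (0.1719246357679367, 0.3035470247268677), 85.91949462890625) [0.5571 0.188  0.
[... 194 characters left out ...]
666 0.287]
scene 0.085 105 ((0.5076847672462463, 0.16835831105709076), (0.0976162701845169, 0.011080331169068813), 10.762170791625977) [0.513  0.1677 0.0959] [0.461 0.154] [0.556 0.182]
top 0.003 2332 ((0.5460126996040344, 0.17436522245407104), (0.2832600474357605, 0.17178216576576233), 4.4896240234375) [0.543  0.1834 0.0059] [0.404 0.078] [0.691 0.271]
top 0.012 326 ((0.5469418168067932, 0.15849599242210388), (0.22445820271968842, 0.1402510553598404), 4.376299858093262) [0.5278 0.138  0.0157] [0.437 0.084] [0.662 0.228]
top 0.085 147 ((0.5037462115287781, 0.16781140863895416), (0.09740331023931503, 0.016917355358600616), 10.033720016479492) [0.5027 0.1653 0.0969] [0.455 0.152] [0.552 0.183]
```

View pics/scene0crop.png

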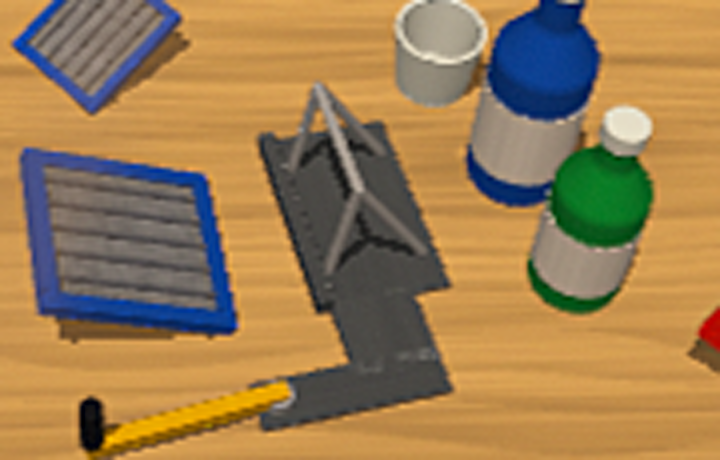

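View pics/top0crop.png

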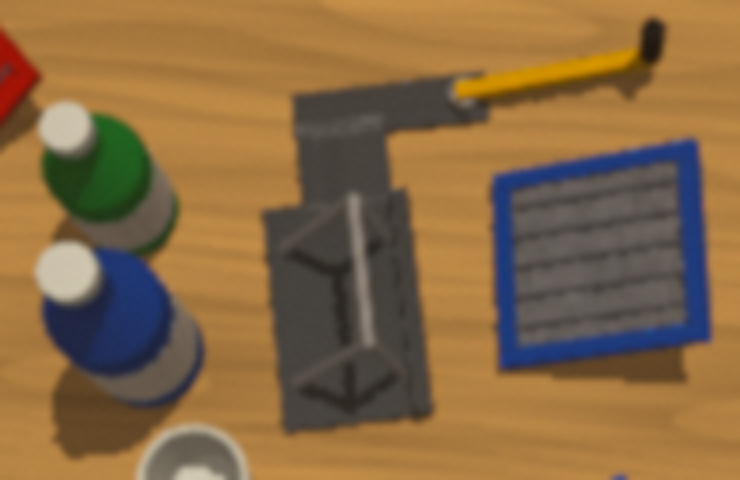

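```bash
cat >> h.py <<'E'
def ray(M,K,u,v,z):
    d=M[:3,:3]@np.array([(u-K[0,2])/K[0,0],-(v-K[1,2])/K[1,1],-1]);o=M[:3,3]
    return o+d*(z-o[2])/d[2]
def tri(rays):
    A=np.zeros((3,3));b=np.zeros(3)
    for M,K,(u,v) in rays:
        d=M[:3,:3]@np.array([(u-K[0,2])/K[0,0],-(v-K[1,2])/K[1,1],-1]);d/=np.linalg.norm(d)
        Q=np.eye(3)-np.outer(d,d);A+=Q;b+=Q@M[:3,3]
    return np.linalg.solve(A,b)
E
python3 - <<'E'
from h import *
cal={}
for n in ['scene','top']:
    c,M=grab(n);cal[n]=(M,np.array(c['camera_matrix']));p=c['pixels']
    hsv=cv2.cvtColor(p,cv2.COLOR_BGR2HSV)
    m=cv2.inRange(hsv,(108,110,50),(128,255,255))
    cs,_=cv2.findContours(m,cv2.RETR_EXTERNAL,cv2.CHAIN_APPROX_NONE)
    for q in cs:
        if cv2.contourArea(q)>300:
            ap=cv2.approxPolyDP(cv2.convexHull(q),4,True)[:,0]
            print(n,'blue',cv2.contourArea(q),ap.tolist())
    m=cv2.inRange(hsv,(0,0,40),(179,50,110))
    cs,_=cv2.findContours(m,cv2.RETR_EXTERNAL,cv2.CHAIN_APPROX_NONE)
    for q in cs:
        if cv2.contourArea(q)>300:
            ap=cv2.approxPolyDP(q,3,True)[:,0]
            print(n,'grey',cv2.contourArea(q),ap.tolist())
import pickle;pickle.dump(cal,open('cal.pkl','wb'))
E
```

```text
scene blue 1833.5 [[246, 232], [289, 238], [298, 276], [250, 272]]
scene blue 582.0 [[385, 195], [385, 221], [369, 223], [362, 215], [365, 202], [375, 194]]
scene blue 790.0 [[264, 183], [284, 199], [262, 222], [244, 205]]
scene grey 3301.5 [[251, 353], [251, 398], [271, 389], [272, 394], [294, 398], [279, 401], [322, 400], [325, 389], [319, 350]]
scene grey 1932.0 [[322, 219], [331, 231], [327, 232], [331, 244], [326, 238], [325, 244], [319, 230], [323, 231], [316, 227], [318, 219], [315, 230], [305, 230], [328, 285], [313, 289], [314, 294], [306, 301], [352, 292], [342, 269], [351, 266], [335, 226], [329, 227]]
scene grey 480.5 [[471, 91], [469, 103], [472, 96], [500, 100], [487, 133], [502, 157], [509, 145], [499, 139], [496, 128], [513, 105], [507, 104], [493, 121], [491, 115], [497, 103], [506, 99], [503, 92], [496, 91], [503, 95], [495, 97]]
scene grey 3361.5 [[488, 43], [363, 44], [360, 72], [454, 73], [454, 84], [457, 71], [474, 72]]
scene grey 929.0 [[550, 0], [548, 17], [532, 28], [515, 67], [507, 73], [510, 69], [545, 72], [556, 61], [535, 59], [542, 48], [559, 48], [559, 
[... 1076 characters left out ...]
413], [327, 378], [305, 353], [264, 352], [247, 365], [239, 390]]
top grey 714.0 [[295, 234], [272, 249], [282, 263], [304, 248], [283, 265], [288, 272], [311, 257]]
top grey 655.0 [[0, 197], [38, 211], [44, 208], [34, 205], [45, 206], [46, 197], [14, 181]]
top grey 1555.5 [[308, 151], [268, 158], [270, 195], [310, 189]]
top grey 417.0 [[535, 145], [529, 159], [534, 191], [538, 191], [534, 193], [535, 199], [539, 198], [536, 206], [559, 206], [544, 203]]
top grey 2446.5 [[251, 130], [214, 136], [217, 160], [207, 164], [212, 216], [246, 212], [240, 159], [235, 155], [234, 143], [260, 138], [254, 139]]
top grey 427.0 [[260, 40], [259, 72], [314, 75], [316, 43], [312, 45], [311, 70], [263, 68]]
```

```bash
python3 - <<'E'
from h import *
import pickle
cal=pickle.load(open('cal.pkl','rb'))
t=lambda a,b:((a+.5)/4-.5+140,(b+.5)/4-.5+110)
s=lambda a,b:((a+.5)/4-.5+240,(b+.5)/4-.5+195)
prs={'footfar':((493,177),(236,322)),'footnear':((502,369),(205,175)),'endfar':((696,140),(42,315)),'endnear':((709,340),(22,150)),
 'hinge':((463,92),(285,394)),'knobtop':((653,23),(90,402)),'crossA':((353,195),(358,190)),'crossB':((369,345),(317,86)),
 'plateBackNear':((286,432),(380,124)),'plateBackFar':((263,213),(450,287)),'plateFrFar':((403,190),(322,308)),'plateFrNear':((432,412),(260,134))}
out={}
for k,(a,b) in prs.items():
    p=tri([(*cal['top'],t(*a)),(*cal['scene'],s(*b))]);out[k]=p
    e=[np.round(ray(*cal[n],*f(*q),p[2])-p,4)[:2].tolist() for n,f,q in(('top',t,a),('scene',s,b))]
    print(k,p.round(4),e)
def d(a,b):v=out[b]-out[a];print(a,b,np.linalg.norm(v).round(4),np.degrees(np.arctan2(v[1],v[0])).round(1))
d('footnear','footfar');d('endnear','endfar');d('endnear','footnear');d('endfar','footfar');d('crossB','crossA');d('plateBackNear','plateBackFar');d('plateFrNear','plateFrFar');d('knobtop','hinge');d('plateFrNear','plateBackNear');d('plateFrFar','plateBackFar')
E
```

```text
footfar [0.5957 0.0951 0.0114] [[-0.0, -0.0001], [-0.0, 0.0001]]
footnear [0.4687 0.0805 0.0071] [[-0.0, -0.0011], [-0.0, 0.0011]]
endfar [ 0.6146 -0.0329  0.0562] [[0.0, -0.0007], [0.0, 0.0007]]
endnear [ 0.4845 -0.048   0.0613] [[0.0, -0.0005], [0.0, 0.0005]]
hinge [0.6521 0.1211 0.0139] [[-0.0001, -0.0019], [-0.0, 0.0019]]
knobtop [ 0.6854 -0.0016  0.07  ] [[-0.0, 0.0002], [-0.0, -0.0002]]
crossA [0.5509 0.1739 0.0959] [[-0.0, -0.0001], [-0.0, 0.0001]]
crossB [0.4595 0.1564 0.0933] [[-0.0, -0.0004], [-0.0, 0.0004]]
plateBackNear [ 4.190e-01  2.158e-01 -3.000e-04] [[-0.0001, -0.0006], [-0.0, 0.0006]]
plateBackFar [ 0.5642  0.2458 -0.0011] [[-0.0001, -0.0005], [-0.0, 0.0006]]
plateFrFar [0.5839 0.1541 0.0074] [[-0.0001, -0.0006], [-0.0, 0.0006]]
plateFrNear [0.4364 0.1227 0.0127] [[-0.0001, -0.0012], [-0.0, 0.0012]]
footnear footfar 0.1279 6.6
endnear endfar 0.1311 6.6
endnear footnear 0.1404 97.0
endfar footfar 0.137 98.4
crossB crossA 0.0932 10.9
plateBackNear plateBackFar 0.1483 11.7
plateFrNear plateFrFar 0.1509 12.0
knobtop hinge 0.139 105.2
plateFrNear plateBackNear 0.0956 100.6
plateFrFar plateBackFar 0.0942 102.1
```

```bash
python3 - <<'E'
from h import *
O=np.array([.5108,.1372]);a=np.radians(101.4);xr=np.array([np.cos(a),np.sin(a)]);yr=np.array([-xr[1],xr[0]])
d=np.load('top0.npz');P=d['P']
for n,b,zl in [('det',(148,165,190,212),.05),('soft',(148,132,185,170),.05),('cup',(172,215,205,245),.03),('decoy',(264,228,318,282),.01),('jar',(378,112,415,158),.03),('box',(405,155,485,215),.03),('brush',(368,220,450,255),.008)]:
    x0,y0,x1,y1=b;Q=P[y0:y1,x0:x1].reshape(-1,3);Q=Q[Q[:,2]>zl]
    lo,hi=np.percentile(Q,[2,98],axis=0)
    c=(lo+hi)[:2]/2-O;print(n,lo.round(3),hi.round(3),'rack',(c@xr).round(3),(c@yr).round(3))
c=cams.camera('wrist');print(np.array(c['hand_eye']).round(3))
print([x for x in dir(arm) if x[0]!='_'])
E
```

```text
det [0.427 0.272 0.054] [0.528 0.336 0.212] rack 0.17 -0.001
soft [0.526 0.299 0.055] [0.579 0.354 0.172] rack 0.178 -0.078
cup [0.343 0.227 0.031] [0.407 0.291 0.064] rack 0.146 0.109
decoy [ 0.282 -0.046  0.011] [0.39  0.058 0.049] rack -0.094 0.197
jar [ 0.625 -0.272  0.034] [ 0.685 -0.211  0.104] rack -0.4 -0.067
box [ 0.476 -0.449  0.036] [ 0.585 -0.292  0.064] rack -0.501 0.081
brush [ 0.363 -0.381  0.011] [ 0.437 -0.197  0.024] rack -0.396 0.193
[[ 0.     0.966  0.257  0.07 ]
 [ 1.    -0.     0.001  0.   ]
 [ 0.001  0.257 -0.966 -0.162]
 [ 0.     0.     0.     1.   ]]
['Unreachable', 'finish_job', 'get_state', 'pinch_z']
```

```bash
python3 - <<'E'
from h import *
for n in ['scene','top']:
    d=np.load(f'{n}0.npz');P=d['P'];hsv=cv2.cvtColor(d['pix'],cv2.COLOR_BGR2HSV)
    m=cv2.inRange(hsv,(108,110,50),(128,255,255))
    box=(240,228,302,280) if n=='scene' else (260,142,320,205)
    f=np.zeros_like(m);x0,y0,x1,y1=box;f[y0:y1,x0:x1]=m[y0:y1,x0:x1]
    f=cv2.morphologyEx(f,cv2.MORPH_CLOSE,np.ones((9,9)));hull=f.copy()
    f=cv2.erode(f,np.ones((5,5)))
    Q=P[(f>0)];Q=Q[np.isfinite(Q).all(1)&(Q[:,2]>0)]
    A=np.c_[Q[:,:2],np.ones(len(Q))];w=np.ones(len(Q),bool)
    for _ in range(5):
        c,*_=np.linalg.lstsq(A[w],Q[w,2],rcond=None);r=Q[:,2]-A@c;w=abs(r)<2*r[w].std()+1e-4
    print(n,len(Q),w.sum(),r[w].std().round(4),'slope',np.arctan(np.hypot(*c[:2])).round(3),'dirdeg',np.degrees(np.arctan2(-c[1],-c[0])).round(1),
     'z end',(c@[.5496,-.0405,1]).round(4),'z foot',(c@[.5322,.0878,1]).round(4))
E
```

```text
scene 106 95 0.0013 slope 0.411 dirdeg 98.4 z end 0.0663 z foot 0.0098
top 52 40 0.0011 slope 0.416 dirdeg 99.1 z end 0.067 z foot 0.0099
```

```bash
cat >> h.py <<'E'
O=np.array([.5108,.1372,0]);YR=101.4
def rk(x,y,z):
    a=np.radians(YR);X=np.array([np.cos(a),np.sin(a),0]);Y=np.array([-X[1],X[0],0])
    return O+x*X+y*Y+np.array([0,0,z])
def torack(p):
    a=np.radians(YR);X=np.array([np.cos(a),np.sin(a),0]);Y=np.array([-X[1],X[0],0]);d=np.asarray(p)-O
    return np.array([d@X,d@Y,d[2]])
def ori(yaw,dep):
    a,d=np.radians(yaw),np.radians(dep);h=np.array([np.cos(a),np.sin(a),0]);up=np.array([0,0,1.])
    z=np.cos(d)*h-np.sin(d)*up;y=np.sin(d)*h+np.cos(d)*up;x=np.cross(y,z)
    return np.stack([x,y,z],1)
def cur():
    s=arm.get_state();return np.array(s['eef_pos']),R.from_quat(s['tcp_rot']).as_matrix(),s
def plan(wps,start=None):
    """wps: list of (pos TCP, Rmat, nrows)"""
    p,Rm,_=cur() if start is None else (*start,None)
    for q,Rt,n in wps:
        rv=R.from_matrix(Rm.T@Rt).as_rotvec();p0,R0=p.copy(),Rm.copy()
        rows=[]
        for i in range(1,n+1):
            pi=p0+(q-p0)*i/n;Ri=R0@R.from_rotvec(rv*i/n).as_matrix()
            rows.append(np.r_[Rm.T@(pi-p)*1000,R.from_matrix(Rm.T@Ri).as_rotvec()]);p,Rm=pi,Ri
        print('->',q.round(4),n,'rows')
        for r in rows if np.ptp(rows,axis=0).max()>.6 else rows[:1]: print('  ',r[:3].round(1).tolist(),r[3:].round(4).tolist())
def st():
    p,Rm,s=cur();print('t',round(s['t'],2),'p',p.round(4),'rack',torack(p).round(4),'dep',np.degrees(np.arcsin(-Rm[2,2])).round(2),'yaw',np.degrees(np.arctan2(*( Rm[1::-1,1]))).round(2),'roll',np.degrees(np.arcsin(Rm[2,0])).round(2),'F',s['force'].round(2),'M',s['torque'].round(2),'gap',round(s['finger_gap'],3),'q',s['joint_positions'].round(2))
E
python3 - <<'E'
from h import *
st()
p,Rm,_=cur()
a=p+[0,0,.12]
plan([(a,Rm,4),(np.array([.45,.30,.34]),Rm,12),(np.array([.55,-.15,.34]),Rm,14),(np.array([.55,-.15,.30]),ori(97.6,90),3)])
E
```

```text
t 0.3 p [0.1838 0.6493 0.2222] rack [0.5667 0.2194 0.2222] dep 89.97 yaw 74.2 roll 0.0 F [ 0.17 -0.    0.36] M [-0.03  0.02 -0.01] gap 1.002 q [-1.32  0.47 -0.05  1.53  0.02  1.14 -0.08]
-> [0.1838 0.6493 0.3422] 4 rows
   [0.0, -0.0, -30.0] [0.0, 0.0, 0.0]
-> [0.45 0.3  0.34] 12 rows
   [-29.3, -22.0, 0.2] [0.0, 0.0, 0.0]
-> [ 0.55 -0.15  0.34] 14 rows
   [-15.6, -29.0, 0.0] [0.0, 0.0, 0.0]
-> [ 0.55 -0.15  0.3 ] 3 rows
   [-0.0, 0.0, 13.3] [-0.0002, -0.0, -0.1361]
```

Request:
{"op": "move_arm", "data": {
  "moves": [
    [0, 0, -30, 0, 0, 0, 0.46],
    [0, 0, -30, 0, 0, 0, 0.46],
    [0, 0, -30, 0, 0, 0, 0.46],
    [0, 0, -30, 0, 0, 0, 0.46],
    [-29.3, -22, 0, 0, 0, 0, 0.46],
    [-29.3, -22, 0, 0, 0, 0, 0.46],
    [-29.3, -22, 0, 0, 0, 0, 0.46],
    [-29.3, -22, 0, 0, 0, 0, 0.46],
    [-29.3, -22, 0, 0, 0, 0, 0.46],
    [-29.3, -22, 0, 0, 0, 0, 0.46],
    [-29.3, -22, 0, 0, 0, 0, 0.46],
    [-29.3, -22, 0, 0, 0, 0, 0.46],
    [-29.3, -22, 0, 0, 0, 0, 0.46],
    [-29.3, -22, 0, 0, 0, 0, 0.46],
    [-29.3, -22, 0, 0, 0, 0, 0.46],
    [-29.3, -22, 0, 0, 0, 0, 0.46]
  ],
  "grip_force": 6
}}

```text
t: 1.9
eef_pos: [0.4508, 0.2984, 0.3427]
tcp_rot: [0.137, 0.991, 0.0, 0.0]
force: [-0.1, 0.9, -0.2]
finger_gap: 0.461
```

Request:
{"op": "move_arm", "data": {
  "moves": [
    [-15.6, -29, 0, 0, 0, 0, 0.46],
    [-15.6, -29, 0, 0, 0, 0, 0.46],
    [-15.6, -29, 0, 0, 0, 0, 0.46],
    [-15.6, -29, 0, 0, 0, 0, 0.46],
    [-15.6, -29, 0, 0, 0, 0, 0.46],
    [-15.6, -29, 0, 0, 0, 0, 0.46],
    [-15.6, -29, 0, 0, 0, 0, 0.46],
    [-15.6, -29, 0, 0, 0, 0, 0.46],
    [-15.6, -29, 0, 0, 0, 0, 0.46],
    [-15.6, -29, 0, 0, 0, 0, 0.46],
    [-15.6, -29, 0, 0, 0, 0, 0.46],
    [-15.6, -29, 0, 0, 0, 0, 0.46],
    [-15.6, -29, 0, 0, 0, 0, 0.46],
    [-15.6, -29, 0, 0, 0, 0, 0.46],
    [0, 0, 13, 0, 0, -0.136, 0.46],
    [0, 0, 13, 0, 0, -0.136, 0.46],
    [0, 0, 13, 0, 0, -0.136, 0.46],
    [0, 0, 0, 0, 0, 0, 0.46]
  ]
}}

```text
t: 3.7
eef_pos: [0.5487, -0.15, 0.3018]
tcp_rot: [-0.066, 0.998, 0.001, -0.002]
force: [-0.3, -1.3, 0.2]
finger_gap: 0.46
```

```bash
python3 - <<'E'
from h import *
st()
h=np.array([np.cos(np.radians(97.6)),np.sin(np.radians(97.6)),0])
pin=np.array([.5466,-.0338,.0568]);Rt=ori(97.6,40);tcp=pin+Rt[:,2]*.0187
print('tcp',tcp)
plan([(tcp-Rt[:,2]*.09+[0,0,.0],Rt,14),(tcp,Rt,10)])
E
```

```text
t 3.7 p [ 0.5487 -0.15    0.3018] rack [-0.289   0.0196  0.3018] dep 89.78 yaw 97.56 roll 0.2 F [-0.33 -1.33  0.25] M [ 0.01  0.07 -0.01] gap 0.46 q [-0.18  0.24  0.46  1.7  -0.11  1.22  2.01]
tcp [ 0.54470542 -0.01960081  0.04477987]
-> [ 0.5538 -0.0879  0.1026] 14 rows
   [-1.0, 4.3, 14.2] [-0.0622, -0.0002, -0.0002]
   [-1.0, 3.4, 14.5] [-0.0622, -0.0002, -0.0002]
   [-1.0, 2.5, 14.7] [-0.0622, -0.0002, -0.0002]
   [-1.0, 1.6, 14.8] [-0.0622, -0.0002, -0.0002]
   [-1.0, 0.7, 14.9] [-0.0622, -0.0002, -0.0002]
   [-1.0, -0.2, 14.9] [-0.0622, -0.0002, -0.0002]
   [-1.0, -1.2, 14.8] [-0.0622, -0.0002, -0.0002]
   [-1.0, -2.1, 14.7] [-0.0622, -0.0002, -0.0002]
   [-1.0, -3.0, 14.6] [-0.0622, -0.0002, -0.0002]
   [-1.0, -3.9, 14.4] [-0.0622, -0.0002, -0.0002]
   [-1.0, -4.8, 14.1] [-0.0622, -0.0002, -0.0002]
   [-1.0, -5.6, 13.8] [-0.0622, -0.0002, -0.0002]
   [-1.0, -6.5, 13.4] [-0.0622, -0.0002, -0.0002]
   [-1.0, -7.3, 13.0] [-0.0622, -0.0002, -0.0002]
-> [ 0.5447 -0.0196  0.0448] 10 rows
   [-0.0, -0.0, 9.0] [0.0, -0.0, -0.0]
```

Request:
{"op": "move_arm", "data": {
  "moves": [
    [0, 0, 0, -0.125, 0, 0, 0.46],
    [0, 0, 0, -0.125, 0, 0, 0.46],
    [0, 0, 0, -0.125, 0, 0, 0.46],
    [0, 0, 0, -0.125, 0, 0, 0.46],
    [0, 0, 0, -0.125, 0, 0, 0.46],
    [0, 0, 0, -0.125, 0, 0, 0.46],
    [0, 0, 0, -0.12, 0, 0, 0.46],
    [0, 0, 0, 0, 0, 0, 0.46],
    [0, 0, 0, 0, 0, 0, 0.46]
  ]
}}

```text
t: 4.6
eef_pos: [0.5501, -0.1506, 0.3035]
tcp_rot: [-0.059, 0.905, 0.42, -0.028]
force: [0.4, -0.4, 0.6]
finger_gap: 0.463
```

```bash
python3 - <<'E'
from h import *
st()
c,M=grab('scene');cv2.imwrite('pics/scene1.png',c['pixels'])
E
```

```text
t 4.6 p [ 0.5501 -0.1506  0.3035] rack [-0.2899  0.0184  0.3035] dep 40.27 yaw 97.43 roll 0.07 F [ 0.39 -0.43  0.61] M [-0.83 -0.09 -0.04] gap 0.463 q [ 0.28  0.55  0.37  1.52 -0.77  1.79  2.47]
```

View pics/scene1.png

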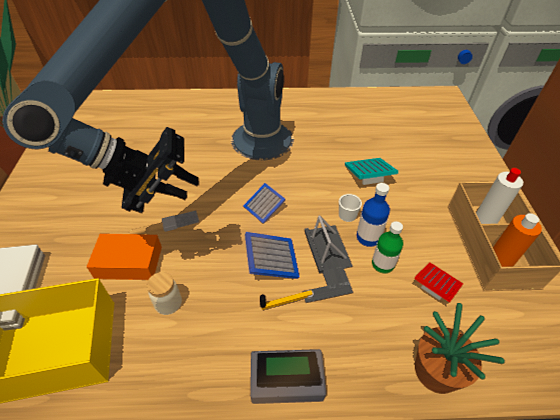

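```bash
python3 - <<'E'
from h import *
Rt=ori(97.6,40);tcp=np.array([.5447,-.0196,.0448])
plan([(tcp-Rt[:,2]*.07,Rt,10),(tcp,Rt,10)])
E
```

```text
-> [ 0.5518 -0.0728  0.0898] 10 rows
   [-1.2, -11.4, 19.7] [-0.0005, 0.0, 0.0001]
-> [ 0.5447 -0.0196  0.0448] 10 rows
   [0.0, 0.0, 7.0] [0.0, -0.0, -0.0]
```

Request:
{"op": "move_arm", "data": {
  "moves": [
    [-1.2, -11.4, 19.7, 0, 0, 0, 0.46],
    [-1.2, -11.4, 19.7, 0, 0, 0, 0.46],
    [-1.2, -11.4, 19.7, 0, 0, 0, 0.46],
    [-1.2, -11.4, 19.7, 0, 0, 0, 0.46],
    [-1.2, -11.4, 19.7, 0, 0, 0, 0.46],
    [-1.2, -11.4, 19.7, 0, 0, 0, 0.46],
    [-1.2, -11.4, 19.7, 0, 0, 0, 0.46],
    [-1.2, -11.4, 19.7, 0, 0, 0, 0.46],
    [-1.2, -11.4, 19.7, 0, 0, 0, 0.46],
    [-1.2, -11.4, 19.7, 0, 0, 0, 0.46],
    [0, 0, 0, 0, 0, 0, 0.46],
    [0, 0, 0, 0, 0, 0, 0.46]
  ]
}}

```text
t: 5.85
eef_pos: [0.5523, -0.0718, 0.0909]
tcp_rot: [-0.061, 0.905, 0.42, -0.027]
force: [0.6, -0.2, 0.0]
finger_gap: 0.457
```

```bash
python3 - <<'E'
from h import *
st()
c,M=grab('scene');cv2.imwrite('pics/scene2.png',cv2.resize(c['pixels'][130:330,120:400],None,fx=2.8,fy=2.8))
Rt=ori(97.6,40);tcp=np.array([.5447,-.0196,.0448])
plan([(tcp,Rt,10)])
E
```

```text
t 5.85 p [ 0.5523 -0.0718  0.0909] rack [-0.2131  0.0006  0.0909] dep 40.22 yaw 97.8 roll -0.11 F [ 0.6  -0.24  0.02] M [-0.9  -0.06 -0.02] gap 0.457 q [ 0.29  0.72  0.19  1.75 -0.82  1.39  2.64]
-> [ 0.5447 -0.0196  0.0448] 10 rows
   [0.1, -0.1, 7.1] [-0.0005, 0.0001, 0.0002]
```

View pics/scene2.png

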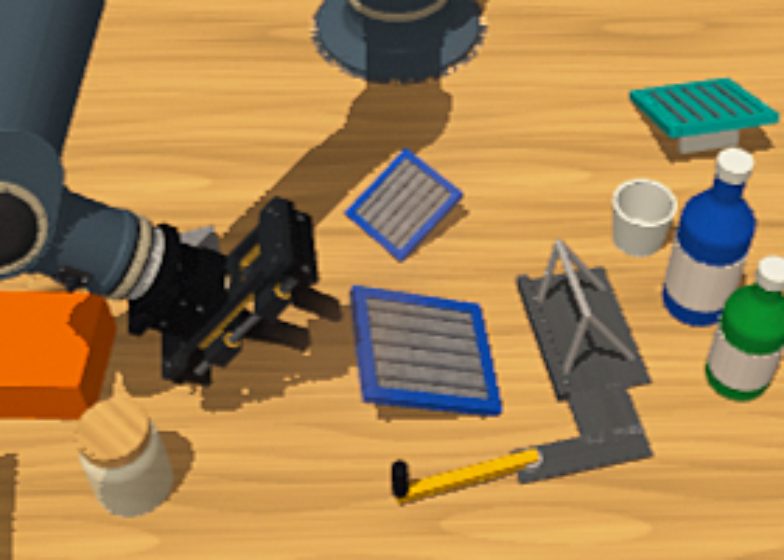

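q7 is within 0.02 rad of its limit. I'll back off and use the half-turned grasp.

Request:
{"op": "move_arm", "data": {
  "moves": [
    [0, 0, -25, 0, 0, 0, 0.46],
    [0, 0, -25, 0, 0, 0.05, 0.46],
    [0, 0, -25, 0, 0, 0.1, 0.46],
    [0, 0, 0, 0, 0, 0.142, 0.46],
    [0, 0, 0, 0, 0, 0.15, 0.46],
    [0, 0, 0, 0, 0, 0.15, 0.46],
    [0, 0, 0, 0, 0, 0.15, 0.46],
    [0, 0, 0, 0, 0, 0.15, 0.46],
    [0, 0, 0, 0, 0, 0.15, 0.46],
    [0, 0, 0, 0, 0, 0.15, 0.46],
    [0, 0, 0, 0, 0, 0.15, 0.46],
    [0, 0, 0, 0, 0, 0.15, 0.46],
    [0, 0, 0, 0, 0, 0.15, 0.46],
    [0, 0, 0, 0, 0, 0.15, 0.46],
    [0, 0, 0, 0, 0, 0.15, 0.46],
    [0, 0, 0, 0, 0, 0.15, 0.46],
    [0, 0, 0, 0, 0, 0.15, 0.46],
    [0, 0, 0, 0, 0, 0.15, 0.46],
    [0, 0, 0, 0, 0, 0.15, 0.46],
    [0, 0, 0, 0, 0, 0.15, 0.46]
  ]
}}

```text
t: 7.9
eef_pos: [0.5599, -0.1294, 0.1397]
tcp_rot: [0.87, 0.258, 0.066, -0.415]
force: [0.3, 0.5, -0.3]
finger_gap: 0.456
```

```bash
python3 - <<'E'
from h import *
st()
Rt=ori(97.6,40)@np.diag([-1,-1,1]);tcp=np.array([.5447,-.0196,.0448])
plan([(tcp-Rt[:,2]*.14,Rt,4)])
E
```

```text
t 7.9 p [ 0.5599 -0.1294  0.1397] rack [-0.2711  0.0045  0.1397] dep 40.25 yaw -45.94 roll 19.27 F [ 0.33  0.49 -0.33] M [-0.99  0.01 -0.  ] gap 0.456 q [ 0.02  0.82  0.75  1.66 -0.99  1.75  0.12]
-> [ 0.5589 -0.1259  0.1348] 4 rows
   [-0.3, 0.2, 1.5] [0.0012, -0.0002, 0.1115]
```

Request:
{"op": "move_arm", "data": {
  "moves": [
    [0, 0, 0, 0, 0, 0.11, 0.46],
    [0, 0, 0, 0, 0, 0.11, 0.46],
    [0, 0, 0, 0, 0, 0.11, 0.46],
    [0, 0, 0, 0, 0, 0.115, 0.46],
    [0, 0, 0, 0, 0, 0, 0.46]
  ]
}}

```text
t: 8.4
eef_pos: [0.5598, -0.1294, 0.1393]
tcp_rot: [0.905, 0.063, -0.026, -0.42]
force: [0.2, -0.1, 0.7]
finger_gap: 0.463
```

```bash
python3 - <<'E'
from h import *
st()
Rt=ori(97.6,40)@np.diag([-1,-1,1]);tcp=np.array([.5447,-.0196,.0448])
plan([(tcp-Rt[:,2]*.07,Rt,7)])
E
```

```text
t 8.4 p [ 0.5598 -0.1294  0.1393] rack [-0.271   0.0046  0.1393] dep 40.25 yaw -81.79 roll 0.35 F [ 0.17 -0.1   0.7 ] M [-0.93 -0.02  0.03] gap 0.463 q [-0.    0.84  0.8   1.66 -1.01  1.77 -0.3 ]
-> [ 0.5518 -0.0728  0.0898] 7 rows
   [-0.1, 0.1, 10.8] [0.0006, -0.0002, 0.001]
```

Request:
{"op": "move_arm", "data": {
  "moves": [
    [0, 0, 10.8, 0, 0, 0, 0.46],
    [0, 0, 10.8, 0, 0, 0, 0.46],
    [0, 0, 10.8, 0, 0, 0, 0.46],
    [0, 0, 10.8, 0, 0, 0, 0.46],
    [0, 0, 10.8, 0, 0, 0, 0.46],
    [0, 0, 10.8, 0, 0, 0, 0.46],
    [0, 0, 10.8, 0, 0, 0, 0.46],
    [0, 0, 0, 0, 0, 0, 0.46]
  ]
}}

```text
t: 9.2
eef_pos: [0.5509, -0.0702, 0.0883]
tcp_rot: [0.904, 0.062, -0.028, -0.422]
force: [0.3, 0.2, -0.4]
finger_gap: 0.457
```

```bash
python3 - <<'E'
from h import *
st()
Rt=ori(97.6,40)@np.diag([-1,-1,1]);tcp=np.array([.5447,-.0196,.0448])
plan([(tcp,Rt,10)])
E
```

```text
t 9.2 p [ 0.5509 -0.0702  0.0883] rack [-0.2112  0.0017  0.0883] dep 40.01 yaw -82.01 roll 0.14 F [ 0.28  0.19 -0.43] M [-0.91  0.04 -0.03] gap 0.457 q [-0.02  0.83  0.66  1.77 -1.02  1.61 -0.31]
-> [ 0.5447 -0.0196  0.0448] 10 rows
   [0.1, 0.1, 6.7] [0.0, 0.0001, 0.0004]
```

Request:
{"op": "move_arm", "data": {
  "moves": [
    [0, 0, 6.7, 0, 0, 0, 0.46],
    [0, 0, 6.7, 0, 0, 0, 0.46],
    [0, 0, 6.7, 0, 0, 0, 0.46],
    [0, 0, 6.7, 0, 0, 0, 0.46],
    [0, 0, 6.7, 0, 0, 0, 0.46],
    [0, 0, 6.7, 0, 0, 0, 0.46],
    [0, 0, 6.7, 0, 0, 0, 0.46],
    [0, 0, 6.7, 0, 0, 0, 0.46],
    [0, 0, 0, 0, 0, 0, 0.46]
  ]
}}

```text
t: 10.1
eef_pos: [0.5456, -0.0303, 0.054]
tcp_rot: [0.904, 0.062, -0.027, -0.421]
force: [-0.5, -0.1, -0.7]
finger_gap: 0.458
```

```bash
python3 - <<'E'
from h import *
st()
c,M=grab('scene');cv2.imwrite('pics/scene3.png',cv2.resize(c['pixels'][170:320,190:400],None,fx=3.8,fy=3.8))
c,M=grab('wrist');cv2.imwrite('pics/wrist3.png',c['pixels'])
E
```

```text
t 10.1 p [ 0.5456 -0.0303  0.054 ] rack [-0.171  -0.0011  0.054 ] dep 40.06 yaw -82.01 roll 0.16 F [-0.46 -0.12 -0.72] M [-0.93  0.06  0.02] gap 0.458 q [ 0.01  0.81  0.52  1.83 -1.03  1.47 -0.32]
```

View pics/scene3.png

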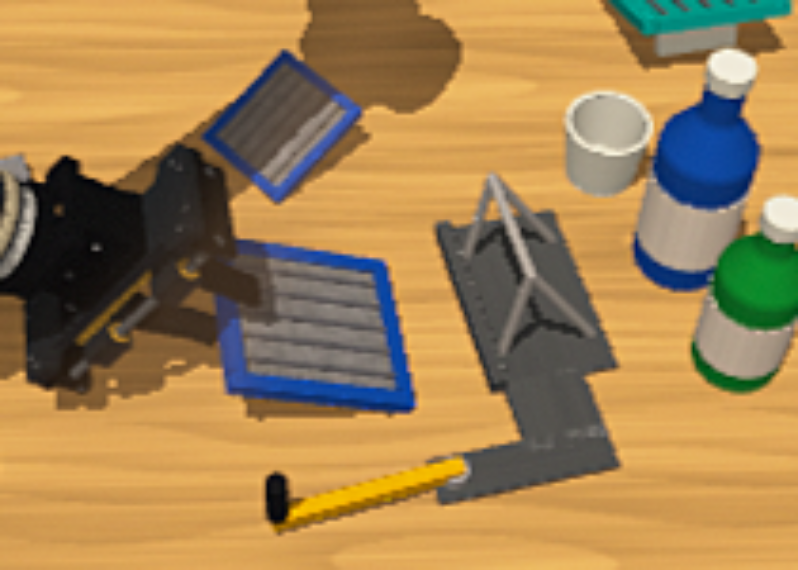

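View pics/wrist3.png

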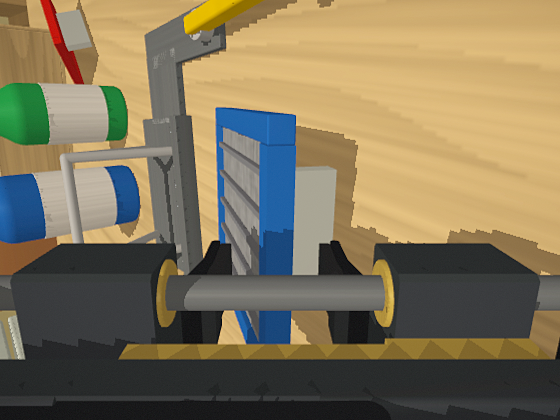

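Request:
{"op": "move_arm", "data": {
  "moves": [
    [0, 0, 6, 0, 0, 0, 0.46],
    [0, 0, 6, 0, 0, 0, 0.46],
    [0, 0, 0, 0, 0, 0, 0.35],
    [0, 0, 0, 0, 0, 0, 0.3],
    [0, 0, 0, 0, 0, 0, 0.25],
    [0, 0, 0, 0, 0, 0, 0.25]
  ],
  "grip_force": 5
}}

```text
t: 10.8
eef_pos: [0.545, -0.0225, 0.0467]
tcp_rot: [0.905, 0.062, -0.027, -0.42]
force: [-0.1, 0.6, -0.7]
finger_gap: 0.268
```

```bash
python3 - <<'E'
from h import *
st()
c,M=grab('wrist');cv2.imwrite('pics/wrist4.png',c['pixels'])
E
```

```text
t 10.8 p [ 0.545  -0.0225  0.0467] rack [-0.1633 -0.0019  0.0467] dep 40.17 yaw -82.02 roll 0.21 F [-0.06  0.56 -0.7 ] M [-0.91  0.09 -0.03] gap 0.268 q [ 0.02  0.81  0.49  1.84 -1.03  1.44 -0.33]
```

View pics/wrist4.png

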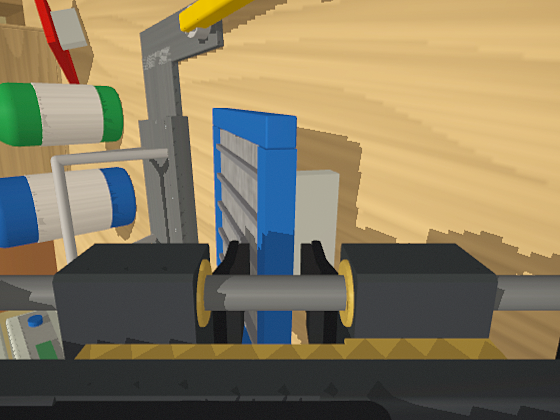

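Request:
{"op": "move_arm", "data": {
  "moves": [
    [0, 0, 0, 0, 0, 0, 0.2],
    [0, 0, 0, 0, 0, 0, 0.15],
    [0, 0, 0, 0, 0, 0, 0.1],
    [0, 0, 0, 0, 0, 0, 0.08],
    [0, 0, 0, 0, 0, 0, 0.08]
  ],
  "grip_force": 5
}}

```text
t: 11.35
eef_pos: [0.5449, -0.022, 0.047]
tcp_rot: [0.905, 0.062, -0.027, -0.421]
force: [-0.2, 1.7, 1.6]
finger_gap: 0.169
```

```bash
python3 - <<'E'
from h import *
st()
c,M=grab('wrist');cv2.imwrite('pics/wrist5.png',c['pixels'])
E
```

```text
t 11.35 p [ 0.5449 -0.022   0.047 ] rack [-0.1628 -0.0019  0.047 ] dep 40.1 yaw -81.99 roll 0.21 F [-0.18  1.67  1.65] M [-0.4   0.08  0.01] gap 0.169 q [ 0.02  0.81  0.49  1.84 -1.03  1.44 -0.33]
```

View pics/wrist5.png

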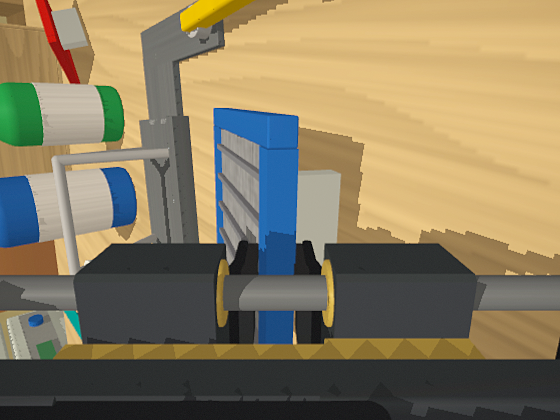

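```bash
cat >> h.py <<'E'
F=np.diag([-1,-1,1])
def pinchpose(th,xf,y,dep,yaw=YR,L=.133,dz=0):
    c,s=np.cos(th),np.sin(th)
    Rt=ori(yaw,dep)@F
    p=rk(xf-L*c+.006*s,y,L*s+.006*c+dz)
    return p+Rt[:,2]*.0187,Rt
def seq(f,n,start=None):
    p,Rm,_=cur() if start is None else (*start,None)
    for i in range(1,n+1):
        q,Rt=f(i/n);r=np.r_[Rm.T@(q-p)*1000,R.from_matrix(Rm.T@Rt).as_rotvec()]
        print('  ',r[:3].round(1).tolist(),r[3:].round(3).tolist());p,Rm=q,Rt
    print('end',p.round(4),torack(p).round(4))
E
python3 - <<'E'
from h import *
seq(lambda u:pinchpose(.41+.375*u,-.0575+.0375*u,-.002,40+5*u,97.9+3.5*u),18)
E
```

```text
[0.7, -3.6, 1.3] [-0.003, -0.007, -0.001]
   [-0.2, -4.0, 1.0] [-0.005, -0.003, -0.002]
   [-0.2, -4.0, 1.0] [-0.005, -0.003, -0.002]
   [-0.2, -4.0, 1.1] [-0.005, -0.003, -0.002]
   [-0.2, -4.0, 1.1] [-0.005, -0.003, -0.002]
   [-0.2, -4.0, 1.1] [-0.005, -0.003, -0.002]
   [-0.2, -4.0, 1.2] [-0.005, -0.003, -0.002]
   [-0.2, -4.1, 1.2] [-0.005, -0.003, -0.002]
   [-0.2, -4.1, 1.3] [-0.005, -0.003, -0.002]
   [-0.2, -4.1, 1.3] [-0.005, -0.002, -0.002]
   [-0.1, -4.1, 1.3] [-0.005, -0.002, -0.002]
   [-0.1, -4.1, 1.4] [-0.005, -0.002, -0.002]
   [-0.1, -4.1, 1.4] [-0.005, -0.002, -0.002]
   [-0.1, -4.1, 1.4] [-0.005, -0.002, -0.002]
   [-0.1, -4.1, 1.5] [-0.005, -0.002, -0.002]
   [-0.1, -4.1, 1.5] [-0.005, -0.002, -0.002]
   [-0.1, -4.1, 1.6] [-0.005, -0.002, -0.002]
   [-0.1, -4.1, 1.6] [-0.005, -0.002, -0.002]
end [0.5319 0.0429 0.085 ] [-0.0966 -0.002   0.085 ]
```

Request:
{"op": "move_arm", "data": {
  "moves": [
    [0, -3.6, 1.2, -0.003, -0.003, -0.002, 0.08],
    [0, -4, 1, -0.005, -0.003, -0.002, 0.08],
    [-0.2, -4, 1, -0.005, -0.003, -0.002, 0.08],
    [-0.2, -4, 1.1, -0.005, -0.003, -0.002, 0.08],
    [-0.2, -4, 1.1, -0.005, -0.003, -0.002, 0.08],
    [-0.2, -4, 1.1, -0.005, -0.003, -0.002, 0.08],
    [-0.2, -4, 1.2, -0.005, -0.003, -0.002, 0.08],
    [-0.2, -4, 1.2, -0.005, -0.003, -0.002, 0.08]
  ]
}}

```text
t: 12.2
eef_pos: [0.5395, 0.0051, 0.0648]
tcp_rot: [0.912, 0.075, -0.033, -0.403]
force: [0.4, -0.2, -0.0]
finger_gap: 0.152
```

```bash
python3 - <<'E'
from h import *
st()
c,M=grab('scene');cv2.imwrite('pics/scene6.png',cv2.resize(c['pixels'][170:320,190:400],None,fx=3.8,fy=3.8))
c,M=grab('wrist');cv2.imwrite('pics/wrist6.png',c['pixels'])
E
```

```text
t 12.2 p [0.5395 0.0051 0.0648] rack [-0.1352 -0.002   0.0648] dep 42.35 yaw -80.61 roll -0.01 F [ 0.45 -0.18 -0.01] M [-1.03 -0.02 -0.05] gap 0.152 q [-0.05  0.76  0.5   1.87 -1.01  1.41 -0.37]
```

View pics/scene6.png

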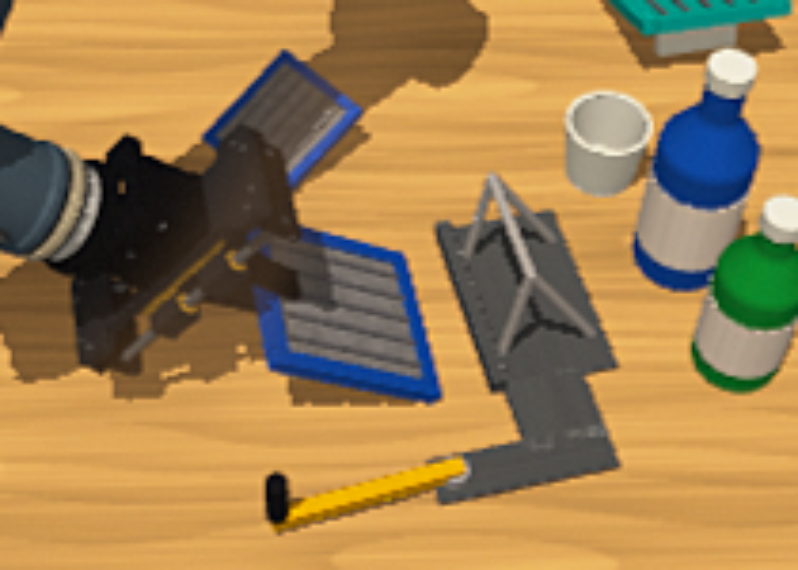

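View pics/wrist6.png

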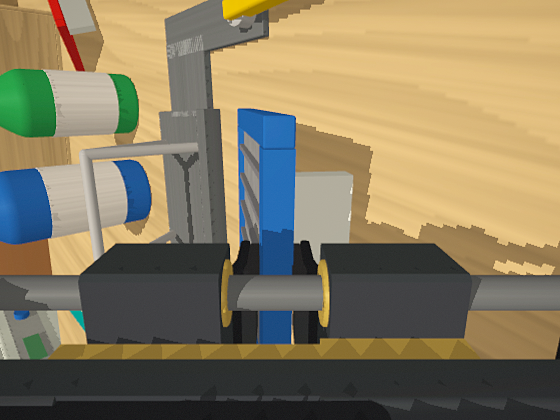

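The screen follows the pinch: its end is lifted and its foot edge has slid to scene6 (440,400), with little force. Continuing.

Request:
{"op": "move_arm", "data": {
  "moves": [
    [-0.2, -4.1, 1.3, -0.005, -0.002, -0.002, 0.08],
    [-0.1, -4.1, 1.3, -0.005, -0.002, -0.002, 0.08],
    [-0.1, -4.1, 1.3, -0.005, -0.002, -0.002, 0.08],
    [-0.1, -4.1, 1.4, -0.005, -0.002, -0.002, 0.08],
    [-0.1, -4.1, 1.4, -0.005, -0.002, -0.002, 0.08],
    [-0.1, -4.1, 1.4, -0.005, -0.002, -0.002, 0.08],
    [-0.1, -4.1, 1.5, -0.005, -0.002, -0.002, 0.08],
    [-0.1, -4.1, 1.5, -0.005, -0.002, -0.002, 0.08],
    [-0.1, -4.1, 1.6, -0.005, -0.002, -0.002, 0.08],
    [-0.1, -4.1, 1.6, -0.005, -0.002, -0.002, 0.08]
  ]
}}

```text
t: 13.3
eef_pos: [0.5316, 0.0429, 0.0846]
tcp_rot: [0.92, 0.089, -0.036, -0.379]
force: [0.1, -0.7, -0.7]
finger_gap: 0.135
```

```bash
python3 - <<'E'
from h import *
st()
c,M=grab('scene');cv2.imwrite('pics/scene7.png',cv2.resize(c['pixels'][170:320,190:400],None,fx=3.8,fy=3.8))
c,M=grab('top');cv2.imwrite('pics/top7.png',cv2.resize(c['pixels'][100:240,190:370],None,fx=4.2,fy=4.2))
E
```

```text
t 13.3 p [0.5316 0.0429 0.0846] rack [-0.0966 -0.0018  0.0846] dep 45.22 yaw -78.96 roll 0.02 F [ 0.14 -0.66 -0.66] M [-1.02 -0.06 -0.05] gap 0.135 q [-0.14  0.68  0.51  1.91 -1.    1.35 -0.43]
```

View pics/scene7.png

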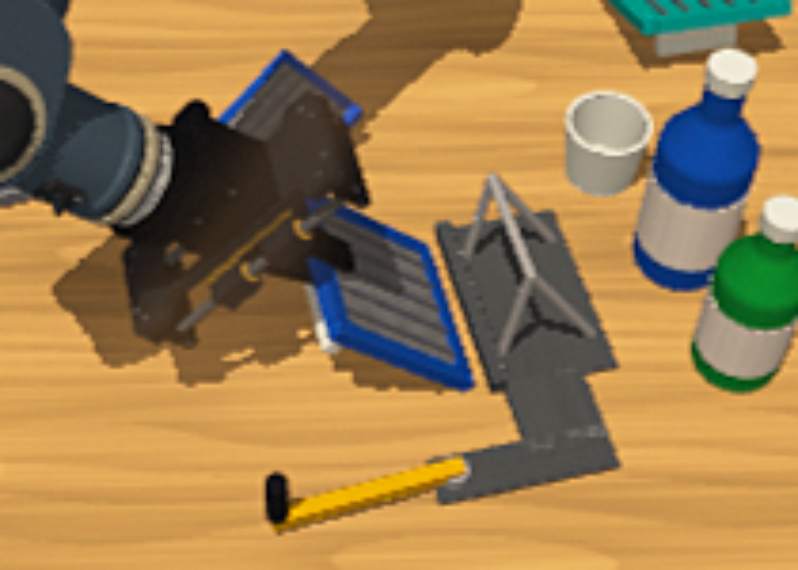

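View pics/top7.png

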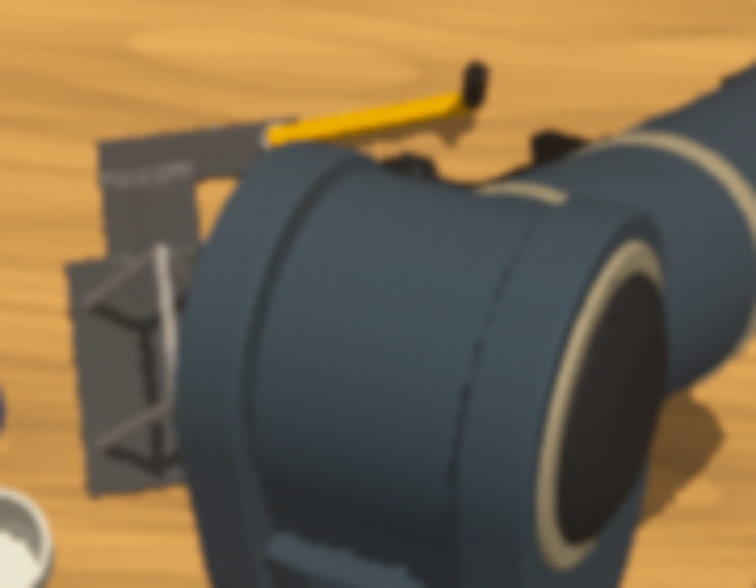

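```bash
python3 - <<'E'
from h import *
seq(lambda u:pinchpose(.785+.525*u,-.020+.005*u,-.002,45+30*u,101.2),18)
E
```

```text
[0.2, -3.2, -0.3] [-0.026, -0.002, -0.001]
   [-0.0, -3.5, 0.4] [-0.029, -0.0, -0.0]
   [-0.0, -3.5, 0.4] [-0.029, -0.0, -0.0]
   [-0.0, -3.5, 0.4] [-0.029, -0.0, 0.0]
   [-0.0, -3.6, 0.4] [-0.029, 0.0, -0.0]
   [-0.0, -3.6, 0.4] [-0.029, 0.0, 0.0]
   [-0.0, -3.6, 0.4] [-0.029, -0.0, -0.0]
   [-0.0, -3.6, 0.4] [-0.029, -0.0, 0.0]
   [-0.0, -3.6, 0.4] [-0.029, -0.0, 0.0]
   [-0.0, -3.6, 0.4] [-0.029, -0.0, 0.0]
   [-0.0, -3.6, 0.4] [-0.029, -0.0, -0.0]
   [-0.0, -3.6, 0.4] [-0.029, 0.0, -0.0]
   [-0.0, -3.6, 0.3] [-0.029, 0.0, 0.0]
   [-0.0, -3.6, 0.3] [-0.029, -0.0, -0.0]
   [-0.0, -3.6, 0.3] [-0.029, 0.0, 0.0]
   [-0.0, -3.6, 0.3] [-0.029, 0.0, -0.0]
   [-0.0, -3.6, 0.3] [-0.029, -0.0, 0.0]
   [-0.0, -3.6, 0.3] [-0.029, 0.0, 0.0]
end [0.5204 0.0997 0.112 ] [-0.0387 -0.002   0.112 ]
```

Request:
{"op": "move_arm", "data": {
  "moves": [
    [0, -3.3, 0.2, -0.026, 0, 0, 0.08],
    [0, -3.5, 0.4, -0.029, 0, 0, 0.08],
    [0, -3.5, 0.4, -0.029, 0, 0, 0.08],
    [0, -3.5, 0.4, -0.029, 0, 0, 0.08],
    [0, -3.6, 0.4, -0.029, 0, 0, 0.08],
    [0, -3.6, 0.4, -0.029, 0, 0, 0.08],
    [0, -3.6, 0.4, -0.029, 0, 0, 0.08],
    [0, -3.6, 0.4, -0.029, 0, 0, 0.08],
    [0, -3.6, 0.4, -0.029, 0, 0, 0.08]
  ]
}}

```text
t: 14.3
eef_pos: [0.527, 0.0688, 0.1022]
tcp_rot: [0.962, 0.093, -0.024, -0.257]
force: [-1.0, -3.6, 5.2]
finger_gap: 0.133
```

```bash
python3 - <<'E'
from h import *
st()
c,M=grab('scene');cv2.imwrite('pics/scene8.png',cv2.resize(c['pixels'][170:320,190:400],None,fx=3.8,fy=3.8))
E
```

```text
t 14.3 p [0.527  0.0688 0.1022] rack [-0.0703 -0.0023  0.1022] dep 60.13 yaw -78.98 roll 0.09 F [-0.99 -3.59  5.18] M [-0.69  0.27  0.14] gap 0.133 q [-0.37  0.55  0.6   1.97 -0.88  1.14 -0.62]
```

View pics/scene8.png

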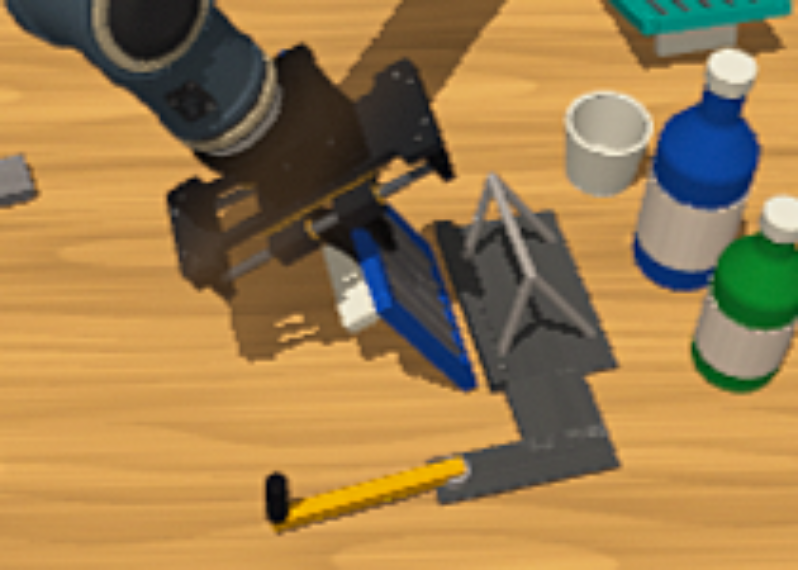

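Request:
{"op": "move_arm", "data": {
  "moves": [
    [0, 0, -1.5, 0, 0, 0, 0.08],
    [0, 0, -1, 0, 0, 0, 0.08]
  ]
}}

```text
t: 14.55
eef_pos: [0.5263, 0.0686, 0.1032]
tcp_rot: [0.961, 0.093, -0.025, -0.258]
force: [0.4, 1.0, -1.3]
finger_gap: 0.135
```

```bash
python3 - <<'E'
from h import *
st()
seq(lambda u:pinchpose(1.047+.30*u,-.0175+.003*u,-.002,60+17*u,101.1,L=.1355),10)
E
```

```text
t 14.55 p [0.5263 0.0686 0.1032] rack [-0.0703 -0.0016  0.1032] dep 59.99 yaw -78.95 roll -0.03 F [ 0.4   0.97 -1.33] M [-0.78 -0.   -0.02] gap 0.135 q [-0.37  0.54  0.6   1.97 -0.88  1.14 -0.62]
   [0.4, -3.8, -0.6] [-0.03, 0.0, -0.001]
   [-0.0, -3.8, 0.4] [-0.03, -0.0, 0.0]
   [-0.0, -3.8, 0.4] [-0.03, 0.0, 0.0]
   [-0.0, -3.8, 0.4] [-0.03, 0.0, -0.0]
   [-0.0, -3.8, 0.4] [-0.03, -0.0, -0.0]
   [-0.0, -3.8, 0.3] [-0.03, -0.0, 0.0]
   [-0.0, -3.8, 0.3] [-0.03, -0.0, 0.0]
   [-0.0, -3.8, 0.3] [-0.03, 0.0, 0.0]
   [-0.0, -3.8, 0.3] [-0.03, 0.0, 0.0]
   [-0.0, -3.8, 0.3] [-0.03, 0.0, 0.0]
end [0.5196 0.1038 0.1152] [-0.0345 -0.002   0.1152]
```

Request:
{"op": "move_arm", "data": {
  "moves": [
    [0, -3.8, 0, -0.03, 0, 0, 0.08],
    [0, -3.8, 0.1, -0.03, 0, 0, 0.08],
    [0, -3.8, 0.1, -0.03, 0, 0, 0.08],
    [0, -3.8, 0.1, -0.03, 0, 0, 0.08],
    [0, -3.8, 0.1, -0.03, 0, 0, 0.08]
  ]
}}

```text
t: 15.05
eef_pos: [0.5231, 0.0854, 0.1114]
tcp_rot: [0.978, 0.094, -0.018, -0.184]
force: [0.3, -0.3, -1.5]
finger_gap: 0.138
```

```bash
python3 - <<'E'
from h import *
st()
E
```

```text
t 15.05 p [0.5231 0.0854 0.1114] rack [-0.0532 -0.0018  0.1114] dep 68.68 yaw -78.99 roll -0.02 F [ 0.33 -0.31 -1.49] M [-0.71  0.01 -0.01] gap 0.138 q [-0.53  0.48  0.66  2.   -0.78  1.03 -0.78]
```

Request:
{"op": "move_arm", "data": {
  "moves": [
    [0, -3.8, 0.6, -0.03, 0, 0, 0.08],
    [0, -3.8, 0.5, -0.03, 0, 0, 0.08],
    [0, -3.8, 0.4, -0.03, 0, 0, 0.08],
    [0, -3.8, 0.3, -0.03, 0, 0, 0.08],
    [0, -3.8, 0.3, -0.03, 0, 0, 0.08]
  ]
}}

```text
t: 15.55
eef_pos: [0.5194, 0.1038, 0.1154]
tcp_rot: [0.989, 0.095, -0.011, -0.11]
force: [-0.7, -0.2, -1.3]
finger_gap: 0.135
```

```bash
python3 - <<'E'
from h import *
st()
c,M=grab('scene');cv2.imwrite('pics/scene9.png',cv2.resize(c['pixels'][170:320,190:400],None,fx=3.8,fy=3.8))
c,M=grab('wrist');cv2.imwrite('pics/wrist9.png',c['pixels'])
E
```

```text
t 15.55 p [0.5194 0.1038 0.1154] rack [-0.0344 -0.0018  0.1154] dep 77.25 yaw -78.98 roll -0.01 F [-0.73 -0.24 -1.3 ] M [-0.37  0.08 -0.02] gap 0.135 q [-0.7   0.45  0.72  2.01 -0.65  0.93 -0.97]
```

View pics/scene9.png

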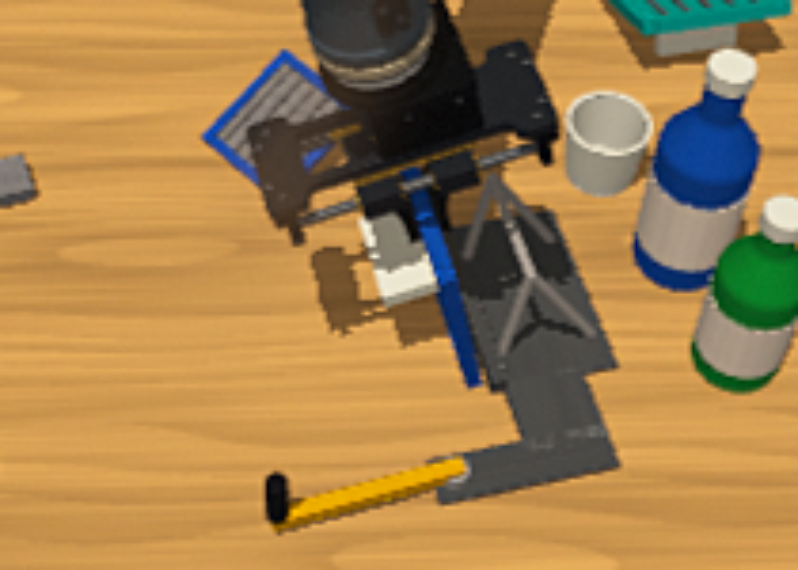

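View pics/wrist9.png

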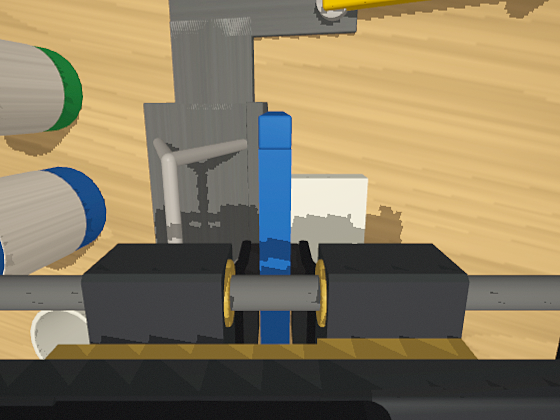

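```bash
cat >> h.py <<'E'
def blue(n,tag=None):
    c,M=grab(n);P=cloud(c,M);hsv=cv2.cvtColor(c['pixels'],cv2.COLOR_BGR2HSV)
    m=(cv2.inRange(hsv,(105,110,40),(130,255,255))>0)&(c['z_map']>0)
    a=np.radians(YR);X=np.array([np.cos(a),np.sin(a),0]);Y=np.array([-X[1],X[0],0])
    D=P-O;Q=np.stack([D@X,D@Y,D[...,2]],-1)
    m&=(Q[...,0]>-.12)&(Q[...,0]<.09)&(abs(Q[...,1])<.09)&(Q[...,2]<.17)
    return Q[m],c
E
python3 - <<'E'
from h import *
for n in ['scene','wrist']:
    Q,c=blue(n);print(n,len(Q))
    for lo in np.arange(0,.15,.012):
        k=Q[(Q[:,2]>lo)&(Q[:,2]<lo+.012)]
        if len(k)>2: print('  z',lo.round(3),len(k),'x',np.percentile(k[:,0],[3,50,97]).round(4),'y',np.percentile(k[:,1],[3,97]).round(4))
E
```

```text
scene 291
  z 0.0 10 x [-0.0144 -0.0133 -0.0062] y [-0.0704  0.0089]
  z 0.012 24 x [-0.0163 -0.0122  0.0044] y [-0.0709  0.052 ]
  z 0.024 10 x [-0.017 -0.013 -0.007] y [-0.0709  0.0178]
  z 0.036 13 x [-0.0223 -0.0159 -0.0103] y [-0.0714 -0.0654]
  z 0.048 10 x [-0.0242 -0.0191 -0.0134] y [-0.0706 -0.0686]
  z 0.06 11 x [-0.0258 -0.0207 -0.0152] y [-0.071  -0.0687]
  z 0.072 11 x [-0.0296 -0.0262 -0.0207] y [-0.0709 -0.0642]
  z 0.084 12 x [-0.0324 -0.0268 -0.022 ] y [-0.0712 -0.0495]
  z 0.096 12 x [-0.0355 -0.0296 -0.0236] y [-0.0709 -0.0278]
  z 0.108 16 x [-0.0383 -0.0321 -0.0263] y [-0.0711 -0.0338]
  z 0.12 16 x [-0.0403 -0.0349 -0.0277] y [-0.0703 -0.0113]
  z 0.132 141 x [-0.043  -0.0371 -0.0318] y [-0.0693  0.0261]
  z 0.144 3 x [-0.0467 -0.0463 -0.0461] y [-0.0134 -0.0111]
wrist 5889
  z 0.048 11 x [-0.0269 -0.0243 -0.0216] y [-0.0688 -0.0688]
  z 0.06 5 x [-0.0209 -0.0196 -0.0184] y [-0.0688 -0.0688]
  z 0.084 15 x [-0.0345 -0.0318 -0.0285] y [-0.0689 -0.0689]
  z 0.096 7 x [-0.0303 -0.027  -0.0258] y [-0.069 -0.069]
  z 0.108 6 x [-0.0421 -0.0415 -0.0404] y [-0.0604 -0.0113]
  z 0.12 35 x [-0.0441 -0.0381 -0.0318] y [-0.0691 -0.0114]
  z 0.132 5806 x [-0.0452 -0.0398 -0.0343] y [-0.0674  0.0199]
```

```bash
cat >> h.py <<'E'
def pose2(thd,dep,L=.1355,xt=-.004,y=-.002,yaw=101.1):
    th=np.radians(thd);c,s=np.cos(th),np.sin(th);Rt=ori(yaw,dep)@F
    if thd<=90:
        x=xt-.012*s-L*c+.006*s;z=L*s+.006*c
    else:
        x=xt-L*c-.006*s;z=L*s-.006*c
    return rk(x,y,z)+Rt[:,2]*.0187,Rt
E
python3 - <<'E'
from h import *
st();print(torack(pose2(77.2,77.2)[0]))
seq(lambda u:pose2(77.2+17.8*u,77.2+12.8*u),10)
E
```

```text
t 15.75 p [0.5196 0.1036 0.1154] rack [-0.0347 -0.0019  0.1154] dep 77.16 yaw -78.94 roll 0.0 F [-0.62 -1.36 -0.93] M [-0.48  0.06 -0.01] gap 0.136 q [-0.7   0.45  0.72  2.01 -0.66  0.93 -0.96]
[-0.03572782 -0.00202169  0.11522674]
   [0.1, -2.7, 0.2] [-0.023, -0.0, -0.001]
   [-0.0, -3.7, 0.3] [-0.022, -0.0, -0.0]
   [-0.0, -3.7, 0.3] [-0.022, -0.0, 0.0]
   [-0.0, -3.7, 0.4] [-0.022, 0.0, -0.0]
   [-0.0, -3.7, 0.4] [-0.022, -0.0, 0.0]
   [-0.0, -3.8, 0.4] [-0.022, 0.0, -0.0]
   [-0.0, -3.8, 0.5] [-0.022, -0.0, -0.0]
   [-0.0, -3.8, 0.2] [-0.022, -0.0, 0.0]
   [-0.0, -3.8, 0.2] [-0.022, -0.0, 0.0]
   [-0.0, -3.8, 0.2] [-0.022, 0.0, -0.0]
end [0.5124 0.1394 0.1168] [ 0.0018 -0.002   0.1168]
```

Request:
{"op": "move_arm", "data": {
  "moves": [
    [0, -2.8, 0.2, -0.023, 0, 0, 0.08],
    [0, -3.7, 0.3, -0.022, 0, 0, 0.08],
    [0, -3.7, 0.3, -0.022, 0, 0, 0.08],
    [0, -3.7, 0.3, -0.022, 0, 0, 0.08],
    [0, -3.7, 0.3, -0.022, 0, 0, 0.08]
  ]
}}

```text
t: 16.25
eef_pos: [0.5166, 0.12, 0.1173]
tcp_rot: [0.994, 0.095, -0.005, -0.055]
force: [0.1, -0.6, -1.6]
finger_gap: 0.14
```

```bash
python3 - <<'E'
from h import *
st()
E
```

```text
t 16.25 p [0.5166 0.12   0.1173] rack [-0.018  -0.0023  0.1173] dep 83.62 yaw -79.05 roll 0.03 F [ 0.13 -0.56 -1.56] M [-0.46  0.11  0.01] gap 0.14 q [-0.84  0.45  0.78  2.02 -0.55  0.88 -1.12]
```

Request:
{"op": "move_arm", "data": {
  "moves": [
    [0, -3.7, 0.7, -0.022, 0, 0, 0.08],
    [0, -3.7, 0.7, -0.022, 0, 0, 0.08],
    [0, -3.7, 0.5, -0.022, 0, 0, 0.08],
    [0, -3.7, 0.4, -0.022, 0, 0, 0.08],
    [0, -3.7, 0.3, -0.022, 0, 0, 0.08]
  ]
}}

```text
t: 16.75
eef_pos: [0.513, 0.1388, 0.116]
tcp_rot: [0.995, 0.096, 0.0, -0.001]
force: [0.4, -1.1, -1.2]
finger_gap: 0.142
```

```bash
cat > look.py <<'E'
from h import *
import sys
t=sys.argv[1]
st()
for n in sys.argv[2:]:
    Q,c=blue(n);print(n,len(Q))
    for lo in np.arange(0,.15,.015):
        k=Q[(Q[:,2]>lo)&(Q[:,2]<lo+.015)]
        if len(k)>2: print('  z',lo.round(3),len(k),'x',np.percentile(k[:,0],[3,50,97]).round(4),'y',np.percentile(k[:,1],[3,97]).round(4))
    im=c['pixels']
    if n=='scene': im=cv2.resize(im[170:320,190:400],None,fx=3.8,fy=3.8)
    if n=='top': im=cv2.resize(im[100:240,190:370],None,fx=4.2,fy=4.2)
    cv2.imwrite(f'pics/{n}{t}.png',im)
E
python3 look.py 10 scene wrist
```

```text
t 16.75 p [0.513  0.1388 0.116 ] rack [ 0.0011 -0.0024  0.116 ] dep 89.93 yaw -79.01 roll 0.02 F [ 0.42 -1.13 -1.18] M [-0.25  0.1   0.  ] gap 0.142 q [-0.98  0.47  0.83  2.02 -0.46  0.85 -1.27]
scene 376
  z 0.0 61 x [-0.0133 -0.0119 -0.004 ] y [-0.0698  0.0133]
  z 0.015 20 x [-0.0117 -0.0091 -0.0016] y [-0.0705 -0.023 ]
  z 0.03 23 x [-0.011  -0.0076  0.0003] y [-0.0711 -0.0506]
  z 0.045 19 x [-0.0102 -0.0056  0.0001] y [-0.0716 -0.0577]
  z 0.06 20 x [-0.0088 -0.0056  0.0018] y [-0.071  -0.0556]
  z 0.075 23 x [-0.0079 -0.0051  0.0028] y [-0.0713  0.0515]
  z 0.09 24 x [-0.0068 -0.0041  0.0036] y [-0.0713 -0.0591]
  z 0.105 24 x [-0.0053 -0.0014  0.0049] y [-0.0711 -0.0156]
  z 0.12 40 x [-0.0055 -0.0032  0.0061] y [-0.0717 -0.014 ]
  z 0.135 121 x [-0.0038  0.0019  0.0083] y [-0.0701 -0.0046]
wrist 6787
  z 0.0 219 x [-0.014  -0.0123  0.0162] y [-0.0553  0.0181]
  z 0.015 22 x [-0.0131 -0.0128  0.0044] y [-0.0685 -0.0586]
  z 0.03 25 x [-0.0112 -0.0081 -0.0013] y [-0.0689 -0.0588]
  z 0.045 30 x [-0.011  -0.0068 -0.0067] y [-0.0679 -0.0093]
  z 0.06 29 x [-0.0096 -0.0093 -0.0064] y [-0.0683  0.0493]
  z 0.075 62 x [-0.0082 -0.0062  0.0023] y [-0.0693  0.0496]
  z 0.09 78 x [-0.007  -0.006  -0.0053] y [-0.0686  0.0531]
  z 0.105 57 x [-0.0053 -0.0047  0.0052] y [-0.0695 -0.0121]
  z 0.12 183 x [-0.0042 -0.0036 -0.0032] y [-0.0687  0.0274]
  z 0.135 6063 x [-0.0026  0.0031  0.0088] y [-0.0679  0.0198]
```

View pics/scene10.png

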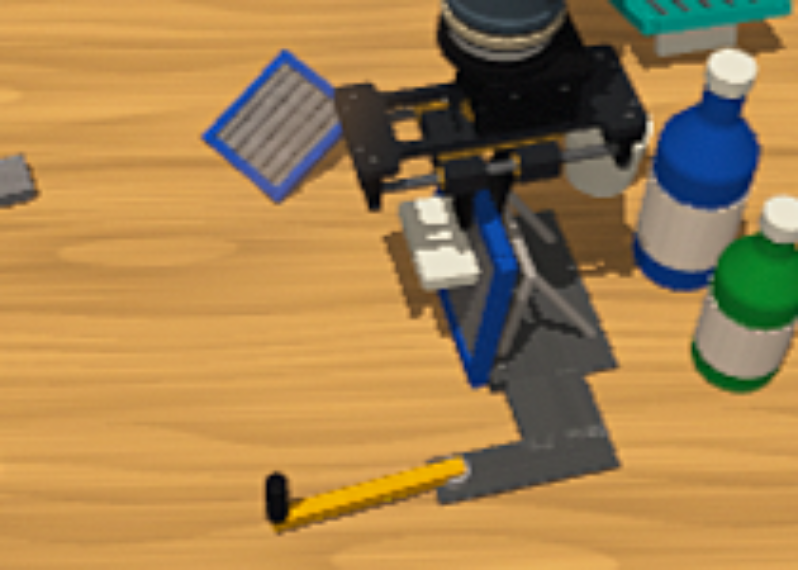

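View pics/wrist10.png

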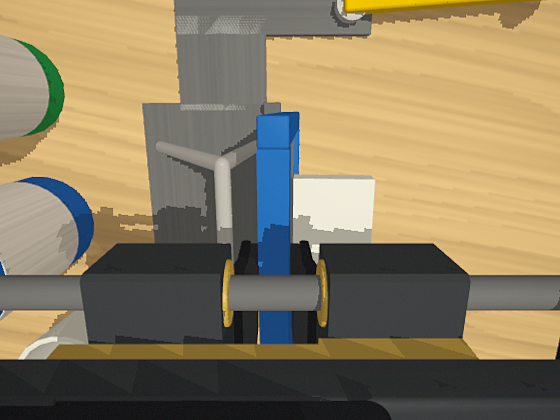

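Request:
{"op": "move_arm", "data": {
  "moves": [
    [0, -2.4, 0.2, 0, 0, 0, 0.08],
    [0, -2.4, 0.2, 0, 0, 0, 0.08],
    [0, -2.4, 0.3, 0, 0, 0, 0.08],
    [0, -2.4, 0.3, 0, 0, 0, 0.08],
    [0, -2.4, 0.3, 0, 0, 0, 0.08]
  ]
}}

```text
t: 17.35
eef_pos: [0.5108, 0.1503, 0.1148]
tcp_rot: [0.995, 0.096, 0.0, -0.002]
force: [-0.2, -0.9, -0.6]
finger_gap: 0.153
```

```bash
python3 look.py 11 wrist
```

```text
t 17.35 p [0.5108 0.1503 0.1148] rack [ 0.0129 -0.0026  0.1148] dep 89.82 yaw -79.02 roll 0.03 F [-0.24 -0.92 -0.6 ] M [-0.35  0.07  0.01] gap 0.153 q [-1.    0.47  0.83  2.02 -0.46  0.85 -1.28]
wrist 7574
  z 0.0 289 x [-0.0155 -0.0128  0.0271] y [-0.0647 -0.0174]
  z 0.015 51 x [-0.0134 -0.0118  0.0034] y [-0.0688 -0.058 ]
  z 0.03 38 x [-0.0106 -0.0094 -0.009 ] y [-0.0684 -0.0578]
  z 0.045 44 x [-0.0081 -0.0069 -0.0058] y [-0.0687 -0.0578]
  z 0.06 61 x [-0.0058 -0.0047 -0.0036] y [-0.0689 -0.0584]
  z 0.075 88 x [-0.0029 -0.0018  0.0066] y [-0.0693 -0.0586]
  z 0.09 136 x [-0.0004  0.0011  0.0046] y [-0.069   0.0487]
  z 0.105 144 x [0.0018 0.0036 0.0123] y [-0.0696 -0.0256]
  z 0.12 528 x [0.0048 0.0062 0.0068] y [-0.0685  0.0248]
  z 0.135 6190 x [0.0073 0.0133 0.0191] y [-0.068   0.0198]
```

View pics/wrist11.png

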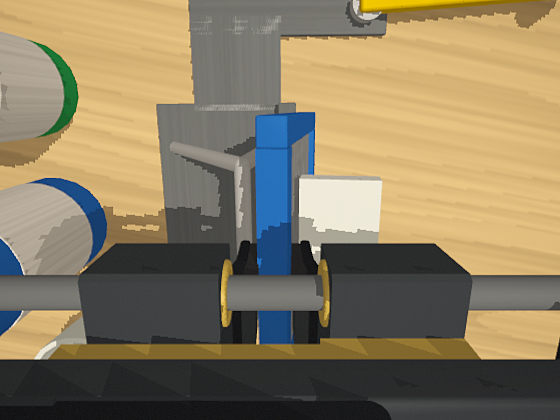

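Request:
{"op": "move_arm", "data": {
  "moves": [
    [0, -1, 0, 0, 0, 0, 0.18],
    [0, -1, 0, 0, 0, 0, 0.22],
    [0, -1, 0, 0, 0, 0, 0.26],
    [0, -1, 0, 0, 0, 0, 0.3],
    [0, -1.5, 0, 0, 0, 0, 0.3],
    [0, -1.5, 0, 0, 0, 0, 0.3],
    [0, -1.5, 0, 0, 0, 0, 0.32],
    [0, -1.5, 0, 0, 0, 0, 0.34],
    [0, 0, 0, 0, 0, 0, 0.34]
  ]
}}

```text
t: 18.3
eef_pos: [0.5087, 0.1605, 0.1147]
tcp_rot: [0.995, 0.096, -0.0, -0.002]
force: [0.2, -0.4, 0.7]
finger_gap: 0.337
```

```bash
python3 look.py 12 wrist scene
```

```text
t 18.3 p [0.5087 0.1605 0.1147] rack [ 0.0232 -0.0026  0.1147] dep 89.82 yaw -78.97 roll 0.01 F [ 0.21 -0.4   0.67] M [-0.08  0.17  0.01] gap 0.337 q [-1.02  0.47  0.83  2.01 -0.47  0.85 -1.3 ]
wrist 7522
  z 0.0 266 x [-0.0159 -0.013  -0.0108] y [-0.0649 -0.0267]
  z 0.015 46 x [-0.0138 -0.0119  0.0009] y [-0.0687 -0.0359]
  z 0.03 38 x [-0.0105 -0.009  -0.008 ] y [-0.0683 -0.0576]
  z 0.045 59 x [-0.0073 -0.0053  0.0043] y [-0.0687 -0.0579]
  z 0.06 51 x [-0.0043 -0.0027  0.001 ] y [-0.0684  0.0496]
  z 0.075 167 x [-0.0015  0.0011  0.0079] y [-0.0688  0.0563]
  z 0.09 198 x [0.0018 0.0038 0.0121] y [-0.0688  0.0511]
  z 0.105 132 x [0.0046 0.0065 0.0163] y [-0.0688 -0.0125]
  z 0.12 539 x [0.0079 0.0097 0.0148] y [-0.0689  0.0254]
  z 0.135 6017 x [0.0112 0.0169 0.0226] y [-0.0669  0.0206]
scene 422
  z 0.0 78 x [-0.0149 -0.0131  0.0475] y [-0.0691  0.0569]
  z 0.015 30 x [-0.0128 -0.0087 -0.0005] y [-0.0705 -0.0056]
  z 0.03 20 x [-0.0094 -0.0054  0.0018] y [-0.0712 -0.0561]
  z 0.045 27 x [-0.0057 -0.0025  0.0051] y [-0.0708 -0.0528]
  z 0.06 24 x [-0.0037  0.0001  0.0079] y [-0.0706  0.0573]
  z 0.075 25 x [0.0004 0.0033 0.0102] y [-0.0706  0.052 ]
  z 0.09 27 x [0.0022 0.006  0.0137] y [-0.0715 -0.0537]
  z 0.105 27 x [0.0062 0.01   0.018 ] y [-0.0701 -0.0359]
  z 0.12 58 x [0.0097 0.0116 0.023 ] y [-0.0702 -0.0098]
  z 0.135 102 x [0.0112 0.0173 0.0236] y [-0.0688 -0.0052]
```

View pics/wrist12.png

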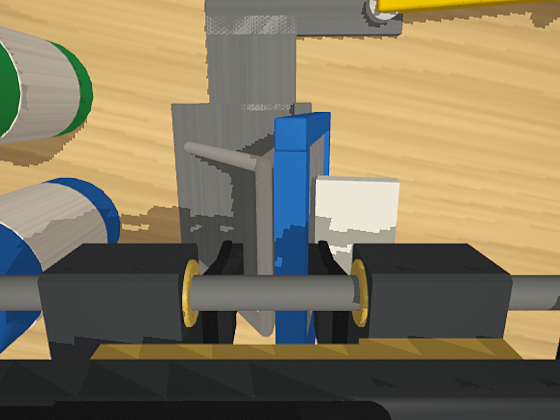

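View pics/scene12.png

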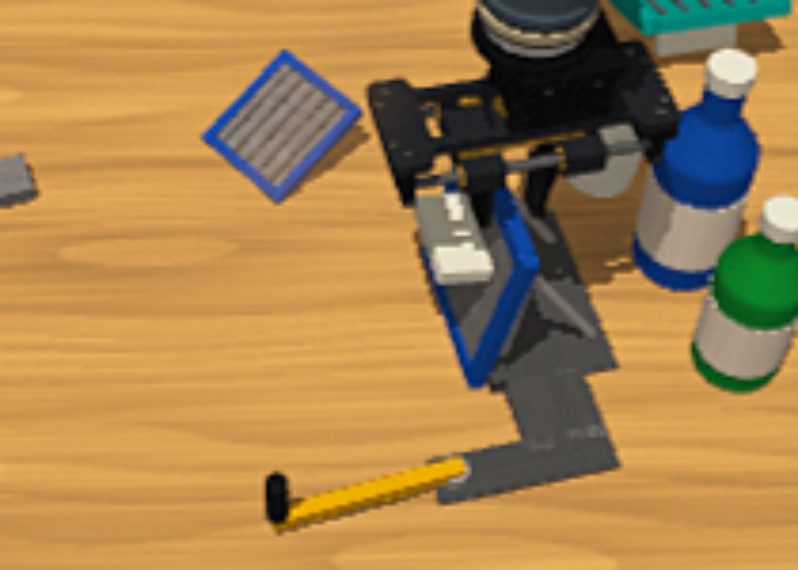

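Request:
{"op": "move_arm", "data": {
  "moves": [
    [0, -1, 0, 0, 0, 0, 0.32],
    [0, -1, 0, 0, 0, 0, 0.3],
    [0, -1, 0, 0, 0, 0, 0.28],
    [0, 0, 0, 0, 0, 0, 0.26],
    [0, 0, 0, 0, 0, 0, 0.26],
    [0, 0, 0, 0, 0, 0, 0.26]
  ]
}}

```text
t: 19.0
eef_pos: [0.5083, 0.1632, 0.1148]
tcp_rot: [0.995, 0.096, 0.0, -0.002]
force: [0.6, -0.5, 0.3]
finger_gap: 0.267
```

```bash
python3 look.py 13 wrist scene
```

```text
t 19.0 p [0.5083 0.1632 0.1148] rack [ 0.026  -0.0026  0.1148] dep 89.82 yaw -79.0 roll 0.02 F [ 0.59 -0.49  0.33] M [-0.07  0.17  0.02] gap 0.267 q [-1.02  0.47  0.83  2.01 -0.47  0.85 -1.31]
wrist 9070
  z 0.0 376 x [-0.0178 -0.0143  0.0405] y [-0.0665 -0.025 ]
  z 0.015 128 x [-0.0144 -0.0123 -0.0026] y [-0.0687 -0.0277]
  z 0.03 92 x [-0.0091 -0.0068 -0.0047] y [-0.0683 -0.0575]
  z 0.045 130 x [-0.0042 -0.0014  0.0075] y [-0.0688 -0.0578]
  z 0.06 137 x [0.0006 0.003  0.0053] y [-0.0684 -0.0576]
  z 0.075 301 x [0.0059 0.0092 0.0135] y [-0.0688  0.0578]
  z 0.09 360 x [0.0107 0.0134 0.0193] y [-0.0688  0.0526]
  z 0.105 386 x [0.0158 0.0192 0.0257] y [-0.0689 -0.0055]
  z 0.12 5196 x [0.0223 0.0313 0.0367] y [-0.0676  0.0242]
  z 0.135 1944 x [0.0254 0.0276 0.0314] y [-0.0663  0.0225]
scene 515
  z 0.0 111 x [-0.0164 -0.0139 -0.0073] y [-0.0688  0.0528]
  z 0.015 44 x [-0.0132 -0.0099  0.0015] y [-0.0707  0.0592]
  z 0.03 26 x [-0.0071 -0.0035  0.0053] y [-0.0702 -0.0569]
  z 0.045 27 x [-0.0022  0.0025  0.0092] y [-0.0708 -0.0543]
  z 0.06 29 x [0.0032 0.007  0.0157] y [-0.071  -0.0581]
  z 0.075 35 x [0.0075 0.0112 0.0211] y [-0.07    0.0558]
  z 0.09 28 x [0.013  0.0169 0.0252] y [-0.0706 -0.0549]
  z 0.105 35 x [0.0173 0.0221 0.0321] y [-0.0697 -0.0051]
  z 0.12 152 x [0.0233 0.0282 0.0382] y [-0.0701  0.0034]
  z 0.135 26 x [0.0235 0.0289 0.0332] y [-0.0646  0.0015]
```

View pics/wrist13.png

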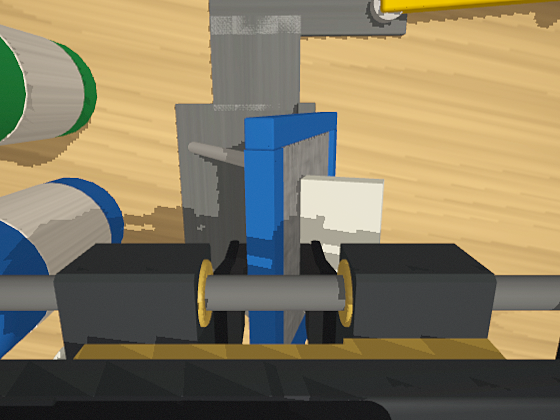

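Request:
{"op": "move_arm", "data": {
  "moves": [
    [0, 0, 0, 0, 0, 0, 0.4],
    [0, 0, 0, 0, 0, 0, 0.55],
    [0, 0, 0, 0, 0, 0, 0.6],
    [0, 0, 0, 0, 0, 0, 0.6],
    [0, 0, -8, 0, 0, 0, 0.6],
    [0, 0, -20, 0, 0, 0, 0.6],
    [0, 0, -30, 0, 0, 0, 0.6],
    [0, 0, -40, 0, 0, 0, 0.6],
    [0, 0, -40, 0, 0, 0, 0.6],
    [0, 0, -30, 0, 0, 0, 0.6]
  ]
}}

```text
t: 20.1
eef_pos: [0.509, 0.1622, 0.2857]
tcp_rot: [0.995, 0.095, 0.001, -0.002]
force: [-0.0, -0.0, 0.3]
finger_gap: 0.599
```

```bash
python3 look.py 14 wrist scene; python3 meas.py 0 | grep -A1 keeper
```

```text
t 20.1 p [0.509  0.1622 0.2857] rack [ 0.0249 -0.0032  0.2857] dep 89.71 yaw -79.04 roll 0.17 F [-0.   -0.02  0.32] M [-0.07  0.17 -0.03] gap 0.599 q [-1.19  0.26  0.99  1.83 -0.24  1.18 -1.51]
wrist 3649
  z 0.0 140 x [-0.018  -0.0149  0.0484] y [-0.0678 -0.0114]
  z 0.015 83 x [-0.0147 -0.0124  0.0074] y [-0.0681  0.0591]
  z 0.03 80 x [-0.0088 -0.006   0.0025] y [-0.0683  0.0588]
  z 0.045 105 x [-0.0036  0.0001  0.0029] y [-0.0684  0.0587]
  z 0.06 122 x [0.0026 0.0052 0.0081] y [-0.0671  0.0595]
  z 0.075 126 x [0.0082 0.0111 0.0136] y [-0.0679  0.0588]
  z 0.09 145 x [0.0133 0.0164 0.0194] y [-0.0682  0.0585]
  z 0.105 195 x [0.0191 0.0225 0.0262] y [-0.0685  0.0585]
  z 0.12 2494 x [0.0261 0.0338 0.0408] y [-0.065   0.0555]
  z 0.135 159 x [0.0299 0.031  0.0333] y [-0.0646  0.0562]
scene 648
  z 0.0 117 x [-0.017  -0.0141 -0.0088] y [-0.0681  0.0526]
  z 0.015 43 x [-0.0139 -0.0099 -0.0006] y [-0.0704  0.0572]
  z 0.03 30 x [-0.0076 -0.0026  0.0065] y [-0.0708  0.0556]
  z 0.045 27 x [-0.0018  0.0033  0.0119] y [-0.0706 -0.0575]
  z 0.06 30 x [0.0045 0.0096 0.02  ] y [-0.0702 -0.0381]
  z 0.075 42 x [0.0094 0.0137 0.0233] y [-0.0703  0.0579]
  z 0.09 43 x [0.0149 0.0192 0.0276] y [-0.0702  0.058 ]
  z 0.105 54 x [0.0206 0.0259 0.0337] y [-0.0708  0.0583]
  z 0.12 248 x [0.0275 0.032  0.0416] y [-0.0697  0.0553]
  z 0.135 13 x [0.0299 0.0333 0.0356] y [-0.057   0.0344]
 keeper n 273 [0.6708 0.0607 0.0194]
  dir [-0.278  0.961] ends [ 0.6895 -0.0038] [0.6524 0.1245] z [0.0129 0.0201 0.0233]
--
 keeper n 223 [0.6656 0.0625 0.0213]
  dir [ 0.254 -0.967] ends [0.6499 0.1222] [0.6808 0.005 ] z [0.0169 0.0215 0.0252]
```

View pics/wrist14.png

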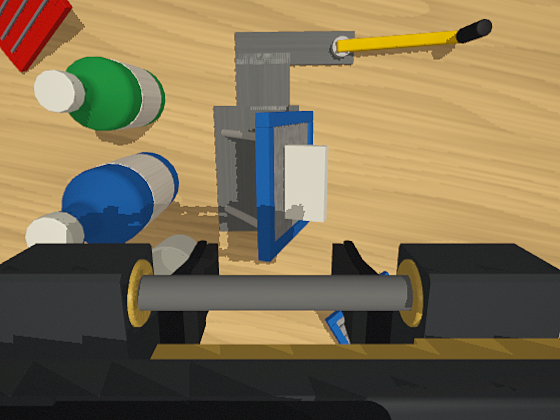

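View pics/scene14.png

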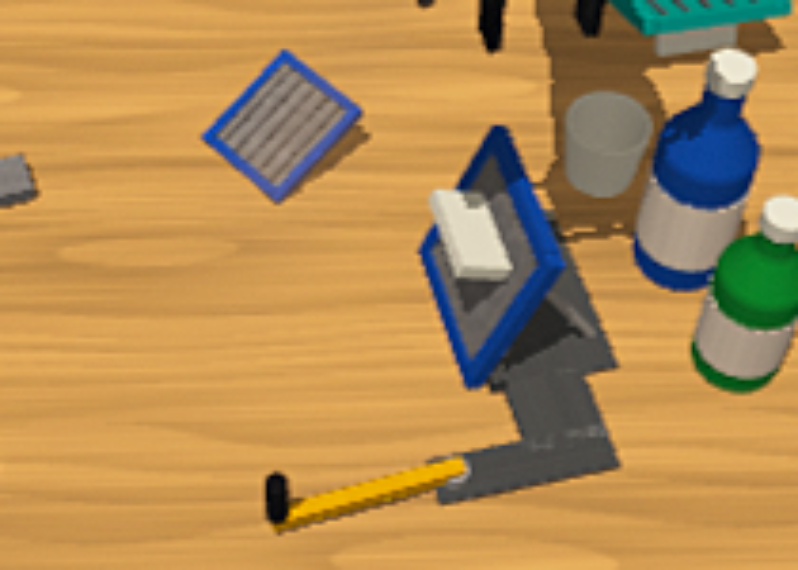

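```bash
python3 - <<'E'
from h import *
cal={}
uv={}
for n,b in [('scene',(245,280,285,320)),('top',(285,105,320,140))]:
    c,M=grab(n);K=np.array(c['camera_matrix']);p=c['pixels'];x0,y0,x1,y1=b
    g=p.max(axis=2)[y0:y1,x0:x1];m=(g<50).astype(np.uint8)
    k,l,s,ce=cv2.connectedComponentsWithStats(m);i=1+np.argmax(s[1:,4]);print(n,s[i],ce[i])
    u=s[i][0]+x0+s[i][2]/2-.5;vt=s[i][1]+y0
    # centre of the top disc ~ top of blob + half disc height
    print(' z043 from centroid:',ray(M,K,ce[i][0]+x0,ce[i][1]+y0,.043).round(4))
    Q=cloud(c,M)[y0:y1,x0:x1][l==i];Q=Q[np.isfinite(Q).all(1)];print(' depth top',np.percentile(Q[:,2],[5,50,95]).round(3),'mean',Q.mean(0).round(4))
print('model knob phi0',rk(-.17,-.135,.064).round(4),'hinge',rk(-.045,-.135,0).round(4))
st()
Q,c=blue('wrist')
k=Q[(Q[:,2]>.11)&(abs(Q[:,0]-.03)<.02)];A=np.c_[k[:,1:],np.ones(len(k))];print('plane dx/dy',np.linalg.lstsq(A,k[:,0],rcond=None)[0])
for y in (-.065,.055):
    for z in (.015,.06,.105):
        k=Q[(abs(Q[:,1]-y)<.006)&(abs(Q[:,2]-z)<.008)&(Q[:,0]<.04)];print(y,z,len(k),np.median(k[:,0]).round(4) if len(k) else '')
E
```

```text
scene [15 15  6 13 64] [17.34375  20.796875]
 z043 from centroid: [ 0.686  -0.0018  0.043 ]
 depth top [0.029 0.052 0.064] mean [ 0.6899 -0.0017  0.0501]
top [16 12  4  8 18] [17.27777778 15.66666667]
 z043 from centroid: [ 0.6822 -0.0015  0.043 ]
 depth top [0.039 0.053 0.065] mean [ 0.678  -0.0012  0.0531]
model knob phi0 [ 0.6767 -0.0028  0.064 ] hinge [0.652  0.1198 0.    ]
t 20.3 p [0.5083 0.1626 0.2834] rack [ 0.0254 -0.0026  0.2834] dep 89.75 yaw -78.99 roll 0.08 F [0.42 0.06 0.19] M [-0.12  0.19  0.01] gap 0.598 q [-1.19  0.26  0.99  1.83 -0.24  1.18 -1.5 ]
plane dx/dy [-0.00172836  0.59134855 -0.04470741]
-0.065 0.015 38 -0.0146
-0.065 0.06 46 0.0024
-0.065 0.105 82 0.0198
0.055 0.015 3 -0.0128
0.055 0.06 56 0.0024
0.055 0.105 80 0.0191
```

```bash
cat >> h.py <<'E'
def ori2(dep,yaw=YR):
    return ori(yaw,dep)@F@R.from_rotvec([0,0,-np.pi/2]).as_matrix()
E
python3 - <<'E'
from h import *
p,Rm,_=cur()
plan([(rk(-.12,-.005,.30),Rm,5),(rk(-.12,-.005,.30),ori2(89.9),11),(rk(-.12,-.005,.30),ori2(45),6)])
E
```

```text
-> [0.5394 0.0206 0.3   ] 5 rows
   [0.8, 29.1, -3.6] [0.0, 0.0, 0.0]
-> [0.5394 0.0206 0.3   ] 11 rows
   [0.0, 0.0, 0.0] [-0.0002, -0.0001, -0.1434]
-> [0.5394 0.0206 0.3   ] 6 rows
   [0.0, 0.0, 0.0] [0.0, 0.1306, -0.0]
```

Request:
{"op": "move_arm", "data": {
  "moves": [
    [0, 29, -3.6, 0, 0, 0, 0.3],
    [0, 29, -3.6, 0, 0, 0, 0],
    [0, 29, -3.6, 0, 0, 0, 0],
    [0, 29, -3.6, 0, 0, 0, 0],
    [0, 29, -3.6, 0, 0, 0, 0],
    [0, 0, 0, 0, 0, -0.143, 0],
    [0, 0, 0, 0, 0, -0.143, 0],
    [0, 0, 0, 0, 0, -0.143, 0],
    [0, 0, 0, 0, 0, -0.143, 0],
    [0, 0, 0, 0, 0, -0.143, 0],
    [0, 0, 0, 0, 0, -0.143, 0],
    [0, 0, 0, 0, 0, -0.143, 0],
    [0, 0, 0, 0, 0, -0.143, 0],
    [0, 0, 0, 0, 0, -0.143, 0],
    [0, 0, 0, 0, 0, -0.143, 0],
    [0, 0, 0, 0, 0, -0.143, 0],
    [0, 0, 0, 0, 0.13, 0, 0],
    [0, 0, 0, 0, 0.13, 0, 0]
  ]
}}

```text
t: 22.15
eef_pos: [0.5354, 0.0221, 0.2994]
tcp_rot: [0.628, 0.766, 0.085, -0.104]
force: [-0.8, -0.5, 0.3]
finger_gap: 0.008
```

Request:
{"op": "move_arm", "data": {
  "moves": [
    [0, 0, 0, 0, 0.13, 0, 0],
    [0, 0, 0, 0, 0.13, 0, 0],
    [0, 0, 0, 0, 0.13, 0, 0],
    [0, 0, 0, 0, 0.13, 0, 0],
    [0, 0, 0, 0, 0, 0, 0]
  ]
}}

```text
t: 22.65
eef_pos: [0.535, 0.017, 0.2959]
tcp_rot: [0.591, 0.711, 0.241, -0.297]
force: [-1.1, -0.4, -1.0]
finger_gap: 0.006
```

```bash
cat >> h.py <<'E'
def st2():
    p,Rm,s=cur();print('t',round(s['t'],2),'p',p.round(4),'rack',torack(p).round(4),'dep',np.degrees(np.arcsin(-Rm[2,2])).round(2),'zyaw',np.degrees(np.arctan2(Rm[1,2],Rm[0,2])).round(2),'jawtilt',np.degrees(np.arcsin(Rm[2,1])).round(2),'F',s['force'].round(2),'gap',round(s['finger_gap'],3),'q',s['joint_positions'].round(2))
E
python3 - <<'E'
from h import *
st2()
Rt=ori2(42)
plan([(rk(-.10,-.005,.10),Rt,8),(rk(-.045,-.005,.020),Rt,8)])
E
```

```text
t 22.65 p [0.535  0.017  0.2959] rack [-1.226e-01  1.000e-04  2.959e-01] dep 45.09 zyaw 101.22 jawtilt -0.51 F [-1.07 -0.36 -1.04] gap 0.006 q [-0.21  0.43  0.65  1.74 -0.85  1.64  0.85]
-> [0.5355 0.0402 0.1   ] 8 rows
   [-15.3, 0.8, 19.3] [0.0003, 0.0067, -0.0018]
   [-15.4, 0.8, 19.2] [0.0003, 0.0067, -0.0018]
   [-15.5, 0.8, 19.1] [0.0003, 0.0067, -0.0018]
   [-15.7, 0.8, 19.0] [0.0003, 0.0067, -0.0018]
   [-15.8, 0.7, 18.9] [0.0003, 0.0067, -0.0018]
   [-15.9, 0.7, 18.8] [0.0003, 0.0067, -0.0018]
   [-16.1, 0.7, 18.7] [0.0003, 0.0067, -0.0018]
   [-16.2, 0.7, 18.6] [0.0003, 0.0067, -0.0018]
-> [0.5246 0.0941 0.02  ] 8 rows
   [-2.8, 0.0, 11.8] [0.0, 0.0, 0.0]
```

Request:
{"op": "move_arm", "data": {
  "moves": [
    [-15.4, 0.8, 19.2, 0, 0.007, -0.002, 0],
    [-15.4, 0.8, 19.2, 0, 0.007, -0.002, 0],
    [-15.5, 0.8, 19.1, 0, 0.007, -0.002, 0],
    [-15.7, 0.8, 19, 0, 0.007, -0.002, 0],
    [-15.8, 0.7, 18.9, 0, 0.007, -0.002, 0],
    [-15.9, 0.7, 18.8, 0, 0.007, -0.002, 0],
    [-16.1, 0.7, 18.7, 0, 0.007, -0.002, 0],
    [-16.2, 0.7, 18.6, 0, 0.007, -0.002, 0],
    [-2.8, 0, 11.8, 0, 0, 0, 0],
    [-2.8, 0, 11.8, 0, 0, 0, 0],
    [-2.8, 0, 11.8, 0, 0, 0, 0],
    [-2.8, 0, 11.8, 0, 0, 0, 0],
    [-2.8, 0, 11.8, 0, 0, 0, 0],
    [-2.8, 0, 11.8, 0, 0, 0, 0],
    [0, 0, 0, 0, 0, 0, 0]
  ]
}}

```text
t: 24.15
eef_pos: [0.53, 0.0861, 0.045]
tcp_rot: [0.573, 0.711, 0.261, -0.313]
force: [-0.2, 0.6, -0.2]
finger_gap: 0.007
```

```bash
python3 - <<'E'
from h import *
st2()
Rt=ori2(42)
plan([(rk(-.035,-.005,.018),Rt,4)])
c,M=grab('wrist');cv2.imwrite('pics/wrist15.png',c['pixels'])
c,M=grab('scene');cv2.imwrite('pics/scene15.png',cv2.resize(c['pixels'][170:320,190:400],None,fx=3.8,fy=3.8))
E
```

```text
t 24.15 p [0.53   0.0861 0.045 ] rack [-0.0539 -0.0087  0.045 ] dep 41.85 zyaw 101.29 jawtilt 0.67 F [-0.17  0.62 -0.17] gap 0.007 q [-0.05  0.73  0.31  1.93 -1.03  1.25  1.16]
-> [0.5226 0.1039 0.018 ] 4 rows
   [-1.9, -1.0, 8.0] [0.0004, -0.0006, 0.0036]
```

View pics/wrist15.png

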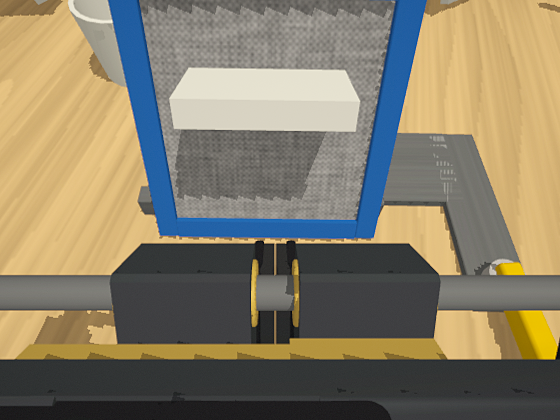

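View pics/scene15.png

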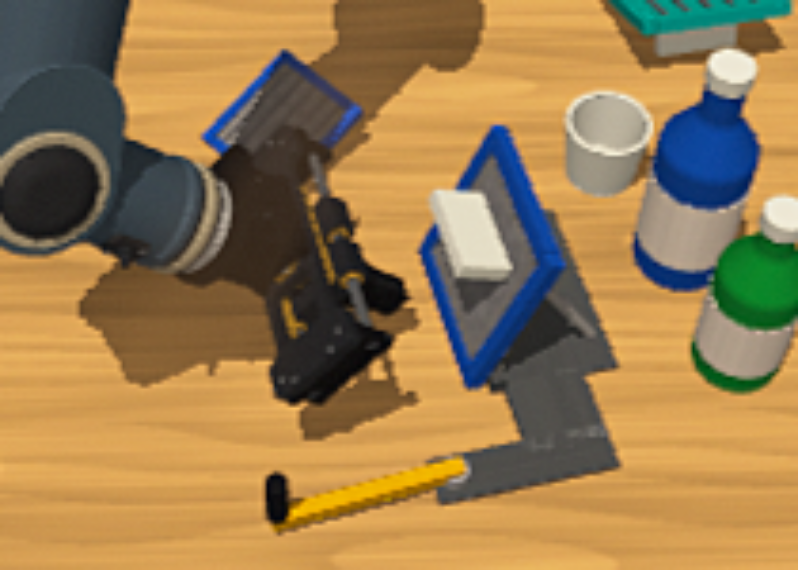

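Request:
{"op": "move_arm", "data": {
  "moves": [
    [-1.9, -1, 8, 0, 0, 0.003, 0],
    [-1.9, -1, 8, 0, 0, 0.003, 0],
    [-1.9, -0.7, 8, 0, 0, 0.003, 0],
    [-1.9, -0.7, 8, 0, 0, 0.003, 0],
    [0, 0, 0, 0, 0, 0, 0]
  ]
}}

```text
t: 24.75
eef_pos: [0.5228, 0.1029, 0.0169]
tcp_rot: [0.578, 0.706, 0.259, -0.315]
force: [0.3, -0.3, 0.1]
finger_gap: 0.004
```

```bash
python3 - <<'E'
from h import *
st2()
plan([(rk(-.025,-.005,.014),ori2(42),5)])
E
python3 look.py 16 wrist
```

```text
t 24.75 p [0.5228 0.1029 0.0169] rack [-0.036  -0.005   0.0169] dep 41.83 zyaw 101.28 jawtilt 0.06 F [ 0.26 -0.28  0.09] gap 0.004 q [ 0.    0.75  0.2   1.95 -1.03  1.16  1.16]
-> [0.5206 0.1137 0.014 ] 5 rows
   [1.0, -0.0, 2.0] [0.0003, -0.0006, 0.0]
t 24.75 p [0.5228 0.1029 0.0169] rack [-0.036  -0.005   0.0169] dep 41.83 yaw 11.34 roll 48.17 F [ 0.26 -0.28  0.09] M [-0.87 -0.13 -0.02] gap 0.004 q [ 0.    0.75  0.2   1.95 -1.03  1.16  1.16]
wrist 19136
  z 0.0 5195 x [-0.0186 -0.0163 -0.0118] y [-0.0636  0.0555]
  z 0.015 1497 x [-0.0151 -0.0118 -0.0086] y [-0.0675  0.0597]
  z 0.03 1600 x [-0.0089 -0.0059 -0.0029] y [-0.0677  0.0595]
  z 0.045 1878 x [-0.0034 -0.0003  0.0027] y [-0.0677  0.0595]
  z 0.06 2231 x [0.0021 0.0052 0.0084] y [-0.0676  0.0594]
  z 0.075 2744 x [0.0076 0.0108 0.014 ] y [-0.0677  0.0595]
  z 0.09 3368 x [0.013  0.0164 0.0198] y [-0.0677  0.0596]
  z 0.105 623 x [0.018  0.0194 0.0212] y [-0.0678  0.0596]
```

Request:
{"op": "move_arm", "data": {
  "moves": [
    [2, 0, 2.5, 0, 0, 0, 0],
    [2, 0, 2.5, 0, 0, 0, 0],
    [2, 0, 2.2, 0, 0, 0, 0],
    [2, 0, 2.2, 0, 0, 0, 0],
    [1.3, 0, 1.5, 0, 0, 0, 0],
    [0, 0, 0, 0, 0, 0, 0]
  ]
}}

```text
t: 25.4
eef_pos: [0.5209, 0.1165, 0.0175]
tcp_rot: [0.578, 0.707, 0.259, -0.314]
force: [0.0, -0.2, 0.8]
finger_gap: 0.007
```

```bash
python3 - <<'E'
from h import *
st2()
E
```

```text
t 25.4 p [0.5209 0.1165 0.0175] rack [-0.0223 -0.0059  0.0175] dep 41.91 zyaw 101.16 jawtilt 0.18 F [ 0.02 -0.16  0.84] gap 0.007 q [ 0.01  0.74  0.16  1.96 -1.03  1.12  1.14]
```

Creep 1 mm per row, reading the force.

Request:
{"op": "move_arm", "data": {
  "moves": [
    [0.7, 0, 0.7, 0, 0, 0, 0],
    [0.7, 0, 0.7, 0, 0, 0, 0],
    [0.7, 0, 0.7, 0, 0, 0, 0],
    [0.7, 0, 0.7, 0, 0, 0, 0],
    [0, 0, 0, 0, 0, 0, 0]
  ]
}}

```text
t: 25.9
eef_pos: [0.5202, 0.1201, 0.0176]
tcp_rot: [0.579, 0.707, 0.259, -0.314]
force: [0.2, -0.6, 0.4]
finger_gap: 0.008
```

```bash
python3 look.py 17 wrist
```

```text
t 25.9 p [0.5202 0.1201 0.0176] rack [-0.0186 -0.0058  0.0176] dep 41.92 yaw 11.31 roll 48.08 F [ 0.2  -0.6   0.44] M [-0.89 -0.13 -0.  ] gap 0.008 q [ 0.01  0.74  0.15  1.96 -1.03  1.12  1.14]
wrist 16931
  z 0.0 43 x [-0.0186 -0.0163 -0.0122] y [-0.0061 -0.0056]
  z 0.015 771 x [-0.0121 -0.0102 -0.0077] y [-0.0677  0.0599]
  z 0.03 1684 x [-0.0091 -0.0059 -0.0028] y [-0.0677  0.0596]
  z 0.045 1992 x [-0.0034 -0.0003  0.0029] y [-0.0677  0.0594]
  z 0.06 2448 x [0.0021 0.0053 0.0086] y [-0.0676  0.0594]
  z 0.075 2955 x [0.0077 0.0109 0.0142] y [-0.0677  0.0595]
  z 0.09 3803 x [0.0128 0.0164 0.0199] y [-0.0677  0.0595]
  z 0.105 3235 x [0.0186 0.0212 0.0239] y [-0.0677  0.0595]
```

Request:
{"op": "move_arm", "data": {
  "moves": [
    [0.7, 0, 0.7, 0, 0, 0, 0],
    [0.7, 0, 0.7, 0, 0, 0, 0],
    [0.7, 0, 0.7, 0, 0, 0, 0],
    [0, 0, 0, 0, 0, 0, 0]
  ]
}}

```text
t: 26.35
eef_pos: [0.5196, 0.123, 0.0177]
tcp_rot: [0.578, 0.707, 0.259, -0.314]
force: [0.1, 0.4, -0.9]
finger_gap: 0.004
```

```bash
python3 look.py 18 wrist|egrep "^t|0.03|0.09"
```

```text
t 26.35 p [0.5196 0.123  0.0177] rack [-0.0156 -0.0058  0.0177] dep 41.91 yaw 11.31 roll 48.09 F [ 0.12  0.37 -0.88] M [-0.89 -0.07  0.04] gap 0.004 q [ 0.01  0.74  0.14  1.97 -1.03  1.11  1.13]
  z 0.03 1708 x [-0.0091 -0.0059 -0.0028] y [-0.0676  0.0596]
  z 0.045 2044 x [-0.0034 -0.0003  0.0029] y [-0.0677  0.0595]
  z 0.075 2999 x [0.0078 0.0109 0.0143] y [-0.0676  0.0594]
  z 0.09 3861 x [0.0129 0.0165 0.0198] y [-0.0677  0.0595]
```

Request:
{"op": "move_arm", "data": {
  "moves": [
    [0.7, 0, 0.7, 0, 0, 0, 0],
    [0.7, 0, 0.7, 0, 0, 0, 0],
    [0, 0, 0, 0, 0, 0, 0]
  ]
}}

```text
t: 26.7
eef_pos: [0.5194, 0.1246, 0.0177]
tcp_rot: [0.579, 0.707, 0.259, -0.314]
force: [-0.3, -0.2, -0.4]
finger_gap: 0.008
```

```bash
python3 look.py 19 wrist|egrep "^t|0.03|0.09"
```

```text
t 26.7 p [0.5194 0.1246 0.0177] rack [-0.014  -0.0059  0.0177] dep 41.95 yaw 11.3 roll 48.05 F [-0.28 -0.18 -0.35] M [-1.   -0.15  0.02] gap 0.008 q [ 0.01  0.74  0.13  1.97 -1.03  1.1   1.13]
  z 0.015 308 x [-0.0115 -0.0094 -0.0073] y [-0.0678  0.0603]
  z 0.03 1710 x [-0.009  -0.0059 -0.0027] y [-0.0677  0.0596]
  z 0.045 2055 x [-0.0034 -0.0003  0.0028] y [-0.0677  0.0595]
  z 0.09 3864 x [0.013  0.0165 0.0199] y [-0.0677  0.0595]
```

View pics/wrist19.png

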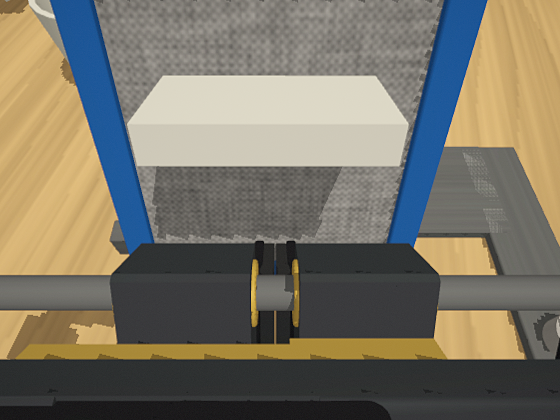

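Request:
{"op": "move_arm", "data": {
  "moves": [
    [0.7, 0, 0.7, 0, 0, 0, 0],
    [0.7, 0, 0.7, 0, 0, 0, 0],
    [0, 0, 0, 0, 0, 0, 0]
  ]
}}

```text
t: 27.05
eef_pos: [0.5193, 0.1252, 0.0176]
tcp_rot: [0.579, 0.707, 0.259, -0.313]
force: [-0.3, -5.4, 1.5]
finger_gap: 0.008
```

```bash
python3 look.py 20 wrist|egrep "^t|0.03|0.09"
```

```text
t 27.05 p [0.5193 0.1252 0.0176] rack [-0.0135 -0.006   0.0176] dep 42.07 yaw 11.22 roll 47.93 F [-0.3  -5.44  1.53] M [-1.49 -0.13  0.19] gap 0.008 q [ 0.01  0.74  0.13  1.97 -1.03  1.1   1.13]
  z 0.015 289 x [-0.0112 -0.0092 -0.0068] y [-0.0678  0.0603]
  z 0.03 1719 x [-0.0088 -0.0058 -0.0026] y [-0.0676  0.0596]
  z 0.09 3905 x [0.013  0.0165 0.0199] y [-0.0677  0.0595]
```

The push met 5.4 N with no movement, so the foot is already seated against the stop bar. I back off and go for the keeper.

```bash
python3 - <<'E'
from h import *
st2()
Rt=ori2(45)
kn=np.array([.685,-.0017,.052]);print('knob rack',torack(kn))
tcp=kn+Rt[:,2]*.0187
a=rk(-.06,-.006,.02);b=rk(-.14,-.02,.13);c=tcp-Rt[:,2]*.10+[0,0,.02]
print(c,tcp)
plan([(a,ori2(42),4),(b,ori2(43.5),6),(c,Rt,7)])
E
```

```text
t 27.1 p [0.5193 0.1252 0.0176] rack [-0.0134 -0.006   0.0176] dep 42.06 zyaw 101.05 jawtilt 0.19 F [ 0.25 -5.48  0.08] gap 0.005 q [ 0.01  0.74  0.13  1.97 -1.03  1.1   1.13]
knob rack [-0.17059157 -0.14330863  0.052     ]
[ 0.69636288 -0.05805361  0.12948778] [0.6823864  0.01126202 0.0387771 ]
-> [0.5285 0.0796 0.02  ] 4 rows
   [-7.3, 0.0, -9.1] [0.0011, 0.0003, 0.0001]
-> [0.5581 0.0039 0.13  ] 6 rows
   [4.7, 2.3, -22.2] [-0.0, -0.0044, 0.0]
-> [ 0.6964 -0.0581  0.1295] 7 rows
   [-8.7, 17.6, -9.1] [-0.0, -0.0037, -0.0]
```

Request:
{"op": "move_arm", "data": {
  "moves": [
    [-7.3, 0, -8.5, 0, 0, 0, 0],
    [-7.3, 0, -8.5, 0, 0, 0, 0],
    [-7.3, 0, -9, 0, 0, 0, 0],
    [-7.3, 0, -9, 0, 0, 0, 0],
    [4.7, 2.3, -22, 0, -0.004, 0, 0.2],
    [4.7, 2.3, -22, 0, -0.004, 0, 0.5],
    [4.7, 2.3, -22, 0, -0.004, 0, 0.5],
    [4.7, 2.3, -22, 0, -0.004, 0, 0.5],
    [4.7, 2.3, -22, 0, -0.004, 0, 0.5],
    [4.7, 2.3, -22, 0, -0.004, 0, 0.5],
    [-8.7, 17.6, -9, 0, -0.004, 0, 0.5],
    [-8.7, 17.6, -9, 0, -0.004, 0, 0.5],
    [-8.7, 17.6, -9, 0, -0.004, 0, 0.5],
    [-8.7, 17.6, -9, 0, -0.004, 0, 0.5],
    [-8.7, 17.6, -9, 0, -0.004, 0, 0.5],
    [-8.7, 17.6, -9, 0, -0.004, 0, 0.5],
    [-8.7, 17.6, -9, 0, -0.004, 0, 0.5],
    [0, 0, 0, 0, 0, 0, 0.5]
  ]
}}

```text
t: 28.9
eef_pos: [0.6958, -0.0555, 0.1292]
tcp_rot: [0.585, 0.715, 0.244, -0.295]
force: [0.2, 0.1, -1.2]
finger_gap: 0.498
```

```bash
python3 - <<'E'
from h import *
st2()
c,M=grab('wrist');cv2.imwrite('pics/wrist21.png',c['pixels']);P=cloud(c,M)
g=c['pixels'].max(axis=2)
m=(g<60)&(P[...,2]>.024)&(P[...,2]<.07)&(abs(P[...,0]-.685)<.03)&(abs(P[...,1])<.04)
Q=P[m];print(len(Q),Q.mean(0).round(4),np.percentile(Q,[3,97],axis=0).round(4))
E
```

```text
t 28.9 p [ 0.6958 -0.0555  0.1292] rack [-0.2255 -0.1432  0.1292] dep 44.99 zyaw 101.04 jawtilt 0.22 F [ 0.17  0.1  -1.2 ] gap 0.498 q [ 0.15  0.83  0.26  1.38 -0.83  1.53  0.86]
781 [ 0.6861 -0.0065  0.0526] [[ 0.6791 -0.0107  0.0268]
 [ 0.6928  0.0025  0.0642]]
```

View pics/wrist21.png

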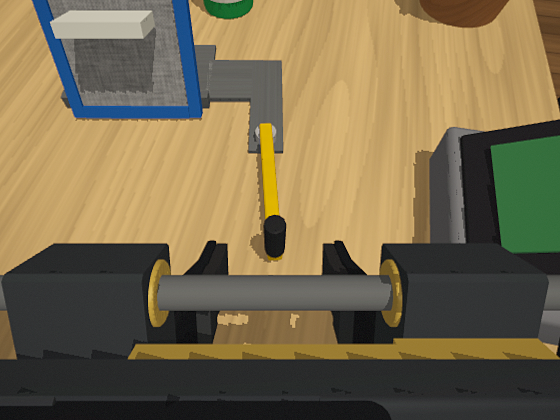

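```bash
python3 - <<'E'
from h import *
Rt=ori2(45)
kn=np.array([.686,-.0025,.052])
tcp=kn+Rt[:,2]*.0187
plan([(tcp-Rt[:,2]*.06,Rt,5),(tcp,Rt,6)])
E
```

```text
-> [ 0.6918 -0.0311  0.0812] 5 rows
   [-3.4, 0.4, 10.1] [0.0006, -0.0003, 0.0]
-> [0.6834 0.0105 0.0388] 6 rows
   [0.0, -0.0, 10.0] [-0.0, 0.0, -0.0]
```

Request:
{"op": "move_arm", "data": {
  "moves": [
    [-3.4, 0.4, 10, 0, 0, 0, 0.5],
    [-3.4, 0.4, 10, 0, 0, 0, 0.5],
    [-3.4, 0.4, 10, 0, 0, 0, 0.5],
    [-3.4, 0.4, 10, 0, 0, 0, 0.5],
    [-3.4, 0.4, 10, 0, 0, 0, 0.5],
    [0, 0, 10, 0, 0, 0, 0.5],
    [0, 0, 10, 0, 0, 0, 0.5],
    [0, 0, 10, 0, 0, 0, 0.5],
    [0, 0, 10, 0, 0, 0, 0.5],
    [0, 0, 10, 0, 0, 0, 0.5],
    [0, 0, 10, 0, 0, 0, 0.5],
    [0, 0, 0, 0, 0, 0, 0.4],
    [0, 0, 0, 0, 0, 0, 0.1],
    [0, 0, 0, 0, 0, 0, 0.1],
    [0, 0, 0, 0, 0, 0, 0.1],
    [0, 0, 0, 0, 0, 0, 0.1]
  ],
  "grip_force": 6
}}

```text
t: 30.55
eef_pos: [0.6839, 0.0106, 0.0405]
tcp_rot: [0.585, 0.715, 0.244, -0.295]
force: [0.7, -0.0, 0.9]
finger_gap: 0.18
```

```bash
python3 - <<'E'
from h import *
st2()
c,M=grab('wrist');cv2.imwrite('pics/wrist22.png',c['pixels'])
p,Rm,_=cur();k=p-Rm[:,2]*.0187;print('grasp',k,torack(k))
E
```

```text
t 30.55 p [0.6839 0.0106 0.0405] rack [-0.1583 -0.1447  0.0405] dep 44.94 zyaw 101.06 jawtilt 0.21 F [ 0.66 -0.04  0.86] gap 0.18 q [ 0.09  0.88  0.22  1.49 -0.89  1.35  0.93]
grasp [ 0.68648816 -0.00238623  0.05369038] [-0.17155841 -0.1446318   0.05369038]
```

View pics/wrist22.png

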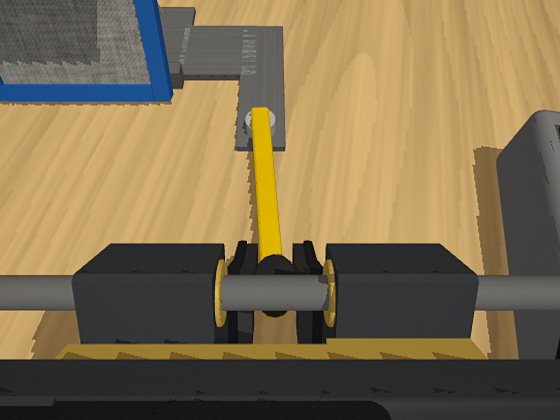

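```bash
cat >> h.py <<'E'
def arc(ph0,ph1,n,dep=45,r=.1255,hx=-.045,hy=-.135,z=.0535):
    Rt=ori2(dep)
    def f(u):
        a=ph0+(ph1-ph0)*u
        return rk(hx-r*np.cos(a),hy+r*np.sin(a),z)+Rt[:,2]*.0187,Rt
    seq(f,n)
def phi():
    p,Rm,s=cur();k=torack(p-Rm[:,2]*.0187);d=k[:2]-[-.045,-.135];print('phi',np.arctan2(d[1],-d[0]).round(3),'r',np.hypot(*d).round(4),'knob',k.round(4));st2()
E
python3 - <<'E'
from h import *
phi();arc(-.076,.7,14)
E
```

```text
phi -0.076 r 0.1269 knob [-0.1716 -0.1446  0.0537]
t 30.6 p [0.6839 0.0106 0.0405] rack [-0.1583 -0.1447  0.0405] dep 44.95 zyaw 101.06 jawtilt 0.21 F [ 0.79 -0.48  1.03] gap 0.179 q [ 0.09  0.88  0.22  1.49 -0.89  1.35  0.93]
   [0.6, -7.1, 0.9] [0.004, -0.001, 0.001]
   [0.0, -7.0, 0.0] [0.0, 0.0, 0.0]
   [0.3, -6.9, 0.3] [0.0, 0.0, 0.0]
   [0.6, -6.9, 0.6] [0.0, 0.0, 0.0]
   [0.8, -6.9, 0.8] [0.0, 0.0, 0.0]
   [1.1, -6.8, 1.1] [0.0, 0.0, 0.0]
   [1.4, -6.7, 1.4] [0.0, 0.0, 0.0]
   [1.6, -6.6, 1.6] [0.0, 0.0, 0.0]
   [1.9, -6.4, 1.9] [0.0, 0.0, 0.0]
   [2.1, -6.3, 2.1] [0.0, 0.0, 0.0]
   [2.4, -6.1, 2.4] [0.0, 0.0, 0.0]
   [2.6, -5.9, 2.6] [0.0, 0.0, 0.0]
   [2.8, -5.7, 2.8] [0.0, 0.0, 0.0]
   [3.1, -5.4, 3.1] [0.0, 0.0, 0.0]
end [0.5891 0.0227 0.0403] [-0.1278 -0.0542  0.0403]
```

Request:
{"op": "move_arm", "data": {
  "moves": [
    [0, -7, 0, 0, 0, 0, 0.1],
    [0, -7, 0, 0, 0, 0, 0.1],
    [0.3, -6.9, 0.3, 0, 0, 0, 0.1],
    [0.6, -6.9, 0.6, 0, 0, 0, 0.1],
    [0.8, -6.9, 0.8, 0, 0, 0, 0.1],
    [1.1, -6.8, 1.1, 0, 0, 0, 0.1],
    [1.4, -6.7, 1.4, 0, 0, 0, 0.1],
    [1.6, -6.6, 1.6, 0, 0, 0, 0.1]
  ]
}}

```text
t: 31.4
eef_pos: [0.6277, 0.0087, 0.0401]
tcp_rot: [0.585, 0.715, 0.244, -0.296]
force: [0.5, 0.7, 2.1]
finger_gap: 0.179
```

```bash
python3 - <<'E'
from h import *
phi()
E
```

```text
phi 0.373 r 0.126 knob [-0.1623 -0.0891  0.0533]
t 31.4 p [0.6277 0.0087 0.0401] rack [-0.1491 -0.0892  0.0401] dep 44.9 zyaw 101.13 jawtilt 0.18 F [0.47 0.73 2.11] gap 0.179 q [ 0.1   0.82  0.22  1.64 -0.88  1.3   1.  ]
```

```bash
python3 - <<'E'
from h import *
arc(.373,1.15,14,r=.126)
E
```

```text
[2.0, -6.6, 1.8] [0.003, -0.002, 0.001]
   [2.2, -6.3, 2.2] [0.0, 0.0, 0.0]
   [2.4, -6.1, 2.4] [0.0, 0.0, 0.0]
   [2.7, -5.9, 2.7] [0.0, 0.0, 0.0]
   [2.9, -5.7, 2.9] [0.0, 0.0, 0.0]
   [3.1, -5.4, 3.1] [0.0, 0.0, 0.0]
   [3.3, -5.2, 3.3] [0.0, 0.0, 0.0]
   [3.5, -4.9, 3.5] [0.0, 0.0, 0.0]
   [3.7, -4.6, 3.7] [0.0, 0.0, 0.0]
   [3.9, -4.3, 3.9] [0.0, 0.0, 0.0]
   [4.0, -4.0, 4.0] [0.0, 0.0, 0.0]
   [4.2, -3.7, 4.2] [0.0, 0.0, 0.0]
   [4.3, -3.4, 4.3] [0.0, 0.0, 0.0]
   [4.5, -3.0, 4.5] [0.0, 0.0, 0.0]
end [0.5469 0.0595 0.0403] [-0.0832 -0.02    0.0403]
```

Request:
{"op": "move_arm", "data": {
  "moves": [
    [2, -6.5, 1.9, 0, 0, 0, 0.1],
    [2.2, -6.3, 2.2, 0, 0, 0, 0.1],
    [2.4, -6.1, 2.4, 0, 0, 0, 0.1],
    [2.7, -5.9, 2.7, 0, 0, 0, 0.1],
    [2.9, -5.7, 2.9, 0, 0, 0, 0.1],
    [3.1, -5.4, 3.1, 0, 0, 0, 0.1],
    [3.3, -5.2, 3.3, 0, 0, 0, 0.1],
    [3.5, -4.9, 3.5, 0, 0, 0, 0.1],
    [3.7, -4.6, 3.7, 0, 0, 0, 0.1],
    [3.9, -4.3, 3.9, 0, 0, 0, 0.1]
  ]
}}

```text
t: 32.4
eef_pos: [0.5658, 0.0392, 0.0399]
tcp_rot: [0.585, 0.715, 0.244, -0.296]
force: [0.3, -1.1, -0.4]
finger_gap: 0.18
```

```bash
python3 - <<'E'
from h import *
phi()
c,M=grab('wrist');cv2.imwrite('pics/wrist23.png',c['pixels'])
c,M=grab('scene');cv2.imwrite('pics/scene23.png',cv2.resize(c['pixels'][170:320,190:400],None,fx=3.8,fy=3.8))
E
```

```text
phi 0.929 r 0.1255 knob [-0.1202 -0.0345  0.0531]
t 32.4 p [0.5658 0.0392 0.0399] rack [-0.1069 -0.0345  0.0399] dep 44.92 zyaw 101.13 jawtilt 0.17 F [ 0.29 -1.08 -0.38] gap 0.18 q [ 0.07  0.74  0.2   1.82 -0.91  1.22  1.06]
```

View pics/wrist23.png

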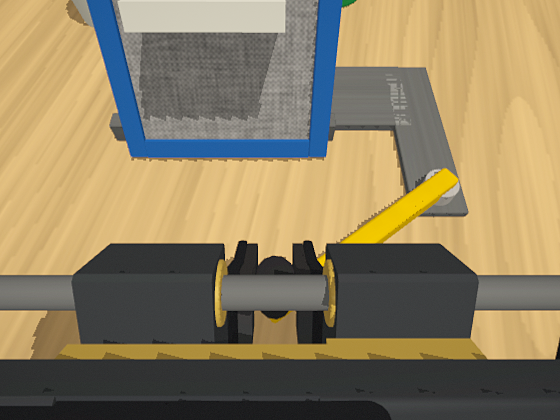

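View pics/scene23.png

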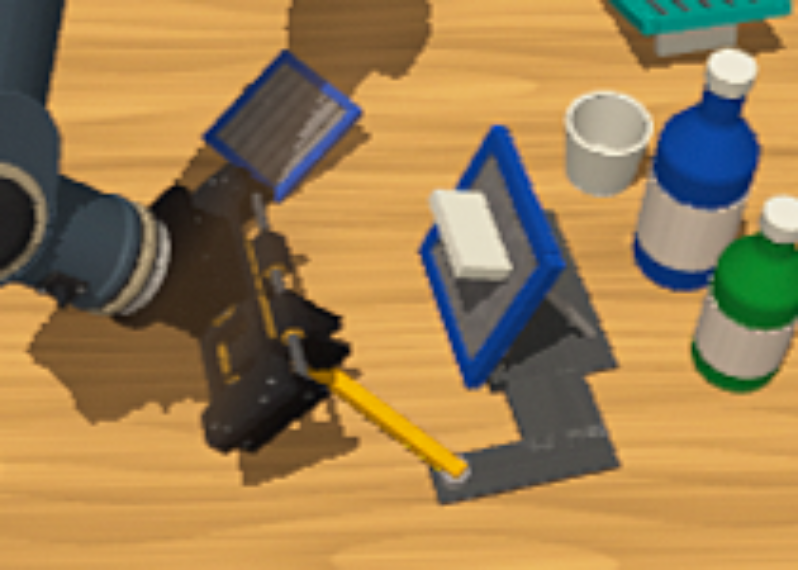

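```bash
python3 - <<'E'
from h import *
arc(.929,1.5,11,r=.1255,z=.053)
E
```

```text
[3.0, -3.2, 3.3] [0.001, -0.003, 0.001]
   [3.9, -3.5, 3.9] [0.0, 0.0, 0.0]
   [4.0, -3.2, 4.0] [0.0, 0.0, 0.0]
   [4.1, -2.9, 4.1] [0.0, 0.0, 0.0]
   [4.2, -2.6, 4.2] [0.0, 0.0, 0.0]
   [4.3, -2.3, 4.3] [0.0, 0.0, 0.0]
   [4.4, -2.0, 4.4] [0.0, 0.0, 0.0]
   [4.5, -1.6, 4.5] [0.0, 0.0, 0.0]
   [4.5, -1.3, 4.5] [0.0, 0.0, 0.0]
   [4.6, -1.0, 4.6] [0.0, 0.0, 0.0]
   [4.6, -0.6, 4.6] [0.0, 0.0, 0.0]
end [0.5285 0.0993 0.0398] [-0.0407 -0.0098  0.0398]
```

Request:
{"op": "move_arm", "data": {
  "moves": [
    [3.3, -3.4, 3.3, 0, 0, 0, 0.1],
    [3.9, -3.5, 3.9, 0, 0, 0, 0.1],
    [4, -3.2, 4, 0, 0, 0, 0.1],
    [4.1, -2.9, 4.1, 0, 0, 0, 0.1],
    [4.2, -2.6, 4.2, 0, 0, 0, 0.1],
    [4.3, -2.3, 4.3, 0, 0, 0, 0.1],
    [4.4, -2, 4.4, 0, 0, 0, 0.1]
  ]
}}

```text
t: 33.2
eef_pos: [0.5387, 0.0746, 0.04]
tcp_rot: [0.585, 0.715, 0.244, -0.296]
force: [-0.0, -1.0, -0.4]
finger_gap: 0.181
```

```bash
python3 - <<'E'
from h import *
phi()
E
```

```text
phi 1.286 r 0.1252 knob [-0.0801 -0.0149  0.0532]
t 33.2 p [0.5387 0.0746 0.04  ] rack [-0.0669 -0.0149  0.04  ] dep 44.91 zyaw 101.13 jawtilt 0.18 F [-0.02 -0.99 -0.41] gap 0.181 q [ 0.04  0.71  0.18  1.91 -0.94  1.15  1.07]
```

Request:
{"op": "move_arm", "data": {
  "moves": [
    [4.4, -1.7, 4.4, 0, 0, 0, 0.1],
    [4.5, -1.4, 4.5, 0, 0, 0, 0.1],
    [4.5, -1, 4.5, 0, 0, 0, 0.1],
    [3, -0.5, 3, 0, 0, 0, 0.1],
    [2, -0.2, 2, 0, 0, 0, 0.1]
  ]
}}

```text
t: 33.7
eef_pos: [0.529, 0.0991, 0.04]
tcp_rot: [0.585, 0.715, 0.244, -0.296]
force: [1.2, -0.8, 0.4]
finger_gap: 0.182
```

```bash
python3 - <<'E'
from h import *
phi()
c,M=grab('wrist');cv2.imwrite('pics/wrist24.png',c['pixels'])
c,M=grab('scene');cv2.imwrite('pics/scene24.png',cv2.resize(c['pixels'][170:320,190:400],None,fx=3.8,fy=3.8))
E
```

```text
phi 1.498 r 0.125 knob [-0.0542 -0.0103  0.0532]
t 33.7 p [0.529  0.0991 0.04  ] rack [-0.0409 -0.0103  0.04  ] dep 44.91 zyaw 101.14 jawtilt 0.18 F [ 1.18 -0.79  0.39] gap 0.182 q [ 0.02  0.69  0.16  1.94 -0.96  1.12  1.07]
```

View pics/wrist24.png

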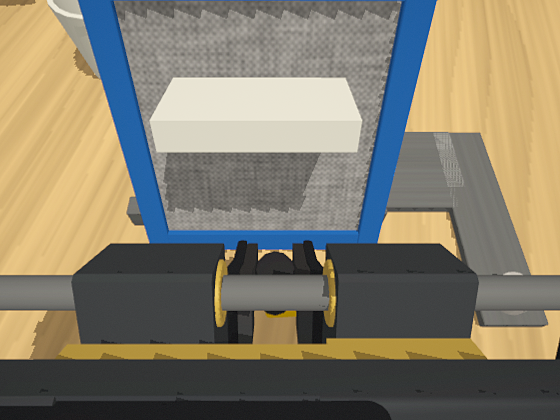

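View pics/scene24.png

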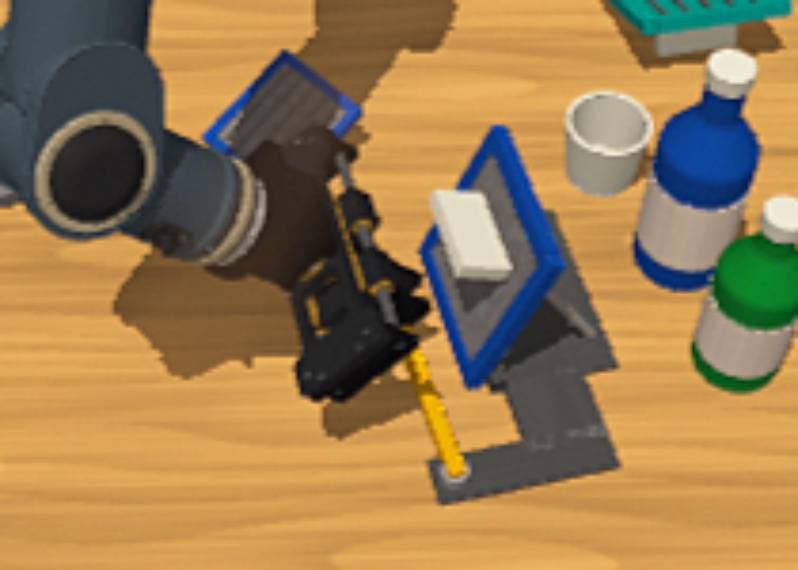

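Request:
{"op": "move_arm", "data": {
  "moves": [
    [1.4, 0, 1.4, 0, 0, 0, 0.1],
    [1.4, 0, 1.4, 0, 0, 0, 0.1],
    [1.4, 0, 1.4, 0, 0, 0, 0.1],
    [1.4, 0, 1.4, 0, 0, 0, 0.1]
  ]
}}

```text
t: 34.2
eef_pos: [0.5276, 0.1058, 0.0399]
tcp_rot: [0.585, 0.715, 0.244, -0.295]
force: [0.4, -7.4, 4.0]
finger_gap: 0.18
```

```bash
python3 - <<'E'
from h import *
phi()
E
```

```text
phi 1.552 r 0.1249 knob [-0.0473 -0.0102  0.0531]
t 34.2 p [0.5276 0.1058 0.0399] rack [-0.0341 -0.0102  0.0399] dep 44.98 zyaw 101.12 jawtilt 0.17 F [ 0.35 -7.44  3.97] gap 0.18 q [ 0.01  0.69  0.15  1.95 -0.97  1.1   1.06]
```

Request:
{"op": "move_arm", "data": {
  "moves": [
    [0, 0, 0, 0, 0, 0, 0.3],
    [0, 0, 0, 0, 0, 0, 0.45],
    [0, 0, 0, 0, 0, 0, 0.5],
    [0, 0, 0, 0, 0, 0, 0.5],
    [0, 0, -10, 0, 0, 0, 0.5],
    [0, 0, -20, 0, 0, 0, 0.5],
    [0, 0, -30, 0, 0, 0, 0.5],
    [0, 0, -30, 0, 0, 0, 0.5],
    [0, 0, -30, 0, 0, 0, 0.5],
    [-10, 0, -20, 0, 0, 0, 0.5],
    [0, 0, 0, 0, 0, 0, 0.5]
  ]
}}

```text
t: 35.3
eef_pos: [0.5497, -0.0021, 0.1331]
tcp_rot: [0.587, 0.714, 0.245, -0.293]
force: [-0.1, -0.9, -1.2]
finger_gap: 0.498
```

```bash
python3 - <<'E'
from h import *
st2()
for n in ['wrist','scene','top']:
    c,M=grab(n);P=cloud(c,M);im=c['pixels'];hsv=cv2.cvtColor(im,cv2.COLOR_BGR2HSV)
    a=np.radians(YR);X=np.array([np.cos(a),np.sin(a),0]);Y=np.array([-X[1],X[0],0]);D=P-O
    Q=np.stack([D@X,D@Y,P[...,2]],-1)
    m=(cv2.inRange(hsv,(20,150,80),(32,255,255))>0)&(Q[...,2]>.014)&(Q[...,2]<.03)&(abs(Q[...,0]+.05)<.06)&(Q[...,1]<.02)&(Q[...,1]>-.16)
    k=Q[m];print(n,len(k))
    if len(k)>10:
        f=np.polyfit(k[:,1],k[:,0],1);print('  angle err from parallel',np.arctan(f[0]).round(3),'x mean',k[:,0].mean().round(4),'y',np.percentile(k[:,1],[2,98]).round(3))
    if n=='scene': im=cv2.resize(im[170:320,190:400],None,fx=3.8,fy=3.8)
    if n=='top': im=cv2.resize(im[100:240,190:370],None,fx=4.2,fy=4.2)
    cv2.imwrite(f'pics/{n}25.png',im)
E
python3 look.py 26 scene
```

```text
t 35.3 p [ 0.5497 -0.0021  0.1331] rack [-0.1443 -0.0106  0.1331] dep 45.16 zyaw 100.66 jawtilt 0.34 F [-0.06 -0.94 -1.18] gap 0.498 q [ 0.12  0.6   0.24  1.81 -0.81  1.34  0.98]
wrist 2196
  angle err from parallel -0.009 x mean -0.049 y [-0.137 -0.016]
scene 186
  angle err from parallel 0.002 x mean -0.0461 y [-0.139 -0.02 ]
top 185
  angle err from parallel -0.003 x mean -0.0462 y [-0.136 -0.03 ]
t 35.45 p [0.5476 0.0031 0.1316] rack [-0.1387 -0.0095  0.1316] dep 44.83 yaw 11.34 roll 45.17 F [-0.37  0.13  0.28] M [-0.88 -0.14 -0.01] gap 0.498 q [ 0.11  0.6   0.24  1.81 -0.81  1.34  0.98]
scene 648
  z 0.0 114 x [-0.0167 -0.0143 -0.0095] y [-0.0689  0.0514]
  z 0.015 48 x [-0.0131 -0.0094 -0.0002] y [-0.0706  0.0576]
  z 0.03 26 x [-0.0066 -0.0027  0.0064] y [-0.0703  0.056 ]
  z 0.045 29 x [-0.0021  0.0029  0.0118] y [-0.0703 -0.0574]
  z 0.06 29 x [0.0049 0.0089 0.0183] y [-0.0707 -0.0357]
  z 0.075 42 x [0.0097 0.0136 0.0223] y [-0.0706  0.058 ]
  z 0.09 46 x [0.0148 0.0196 0.0281] y [-0.07    0.0578]
  z 0.105 52 x [0.0216 0.0264 0.0328] y [-0.0705  0.0588]
  z 0.12 242 x [0.0272 0.0321 0.0411] y [-0.0688  0.0549]
  z 0.135 19 x [0.0304 0.0322 0.0358] y [-0.0573  0.0562]
```

View pics/wrist25.png

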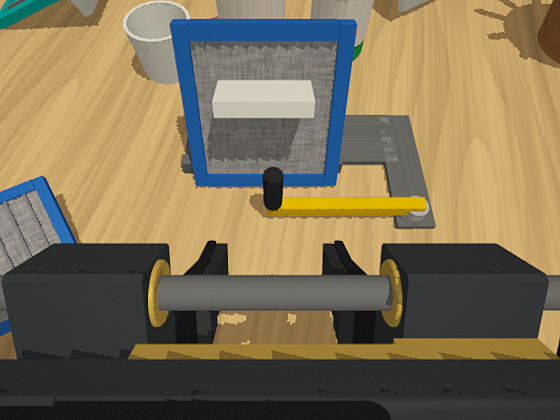

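View pics/scene25.png

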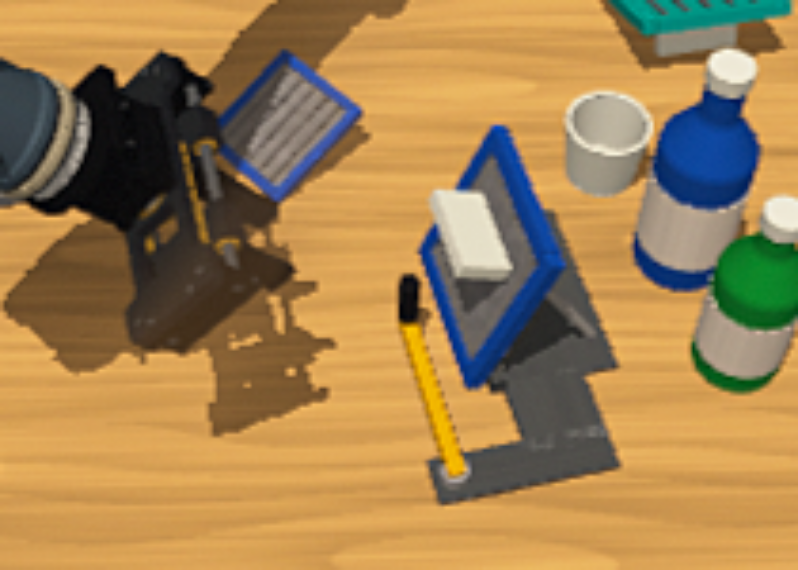

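```bash
python3 - <<'E'
from h import *
a=np.load('scene0.npz')['pix'].astype(int);c,_=grab('scene');b=c['pixels'].astype(int)
for n,(x0,y0,x1,y1) in dict(det=(355,180,392,250),soft=(370,220,408,275),cup=(335,190,363,222),jar=(145,272,188,315),box=(85,230,165,280),brush=(130,208,205,238),red=(412,260,465,302),turq=(342,155,400,185)).items():
    print(n,(abs(a-b).max(2)[y0:y1,x0:x1]>60).mean().round(3))
print(arm.finish_job())
E
```

```text
det 0.0
soft 0.0
cup 0.0
jar 0.0
box 0.0
brush 0.2
red 0.0
turq 0.0
the job is handed in; nothing more can be done
None
```

The blue screen is standing on its foot edge in the rack, square to the stop bar and leaning on the backrest. The yellow keeper is swung across behind it to its end stop. I handed the job in at about 35 s of the 72 s.

**How it was done:** I pinched the screen's raised end at 5 N and slid the foot up to the bar. I tipped it past upright, let it settle onto the backrest inside loosened fingers, and then swung the keeper by its knob.

**Last checks:**
- **Screen:** The foot did not move when I pushed it toward the bar at about 5.5 N, so it is seated. It is square to the bar within about 1°.
- **Lean:** It measures about 20–21° past vertical, not the expected 18°. I put that down to the roughly 2 mm camera calibration.
- **Lateral position:** It stands about 5 mm toward the keeper side, within the bar's length.
- **Keeper:** It is parallel to the bar within 0.01 rad in all three cameras. It stopped hard at about 8 N with the hand measured at 1.55 rad.
- **Forces on the screen:** The highest reading was about 6.4 N, against the 15 N limit.
- **Other objects:** The bottles, cup, jar, box and red and turquoise look-alikes show no image change. I checked the small blue screen only by eye.
- **Not confirmed:** The brush area differed in 20% of its pixels. I think that is the arm and its shadow in the view. The gripper was not meant to go near the brush, but I did not check this separately.

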